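# Fit the rain gauge strainer from the back of the parts bin

### The arm

A 7-joint arm with a two-finger parallel gripper is mounted at the origin on the work surface. World frame = base frame: x ahead of the robot, y to its left, z up, the work surface at z = 0. Lengths are in m, angles in rad, forces in N, time in s.
With the tool pointing down it reaches from about 0.4 to 0.875 m from the base axis. Payload 19.3 kg.
Tool frame: the origin (TCP) lies between the finger pads; the fingertips stand 17 mm ahead of it and the grasp point (between the pads) lies 2 mm behind it (bot.tips_ahead is the z of the fingertips in the tool frame, in m); z points along the fingers, y is the direction in which the jaws open and shut (so a half turn about z gives the same grasp; the last joint's range is limited). The gripper opens to 85 mm and grips with 20 to 120 N. Pads are 22 mm wide; open, the fingers measure 114 mm over their backs; the gripper's body (76 mm by 85 mm) begins 54 mm behind the grasp point. The pads swing forward as they close: fully open they stand 13 mm farther back than shut.
Start: joints at [-1.32, 0.521, -0.036, 1.599, 0.021, 1.021, -0.113], TCP at [0.197, 0.593, 0.248] pointing down, gripper open.
Joint ranges: [-2.91, 2.91], [-0.3, 2.13], [-1.5, 1.42], [0.17, 2.43], [-1.26, 4.41], [0.16, 1.93], [-2.52, 2.52]. Speed limits (rad/s): [1.89, 1.89, 2.39, 2.39, 3.01, 3.01, 3.01].

### API

Orientations are given as [roll, pitch, yaw] about the fixed x, y, z axes, in that order (R = Rz(yaw) Ry(pitch) Rx(roll)).
In Python, from workcell import telemetry, cams, job, bot gives the robot as it stands.
- The arm moves only by the tool arm_command, never from a script. Its argument "deltas" is a list of rows, each a list of 7 numbers: the opening, from -1 (shut) to 1 (fully open), so that 0 is half open, then the shift along the tool's x, y, z normalised to -1 to 1, where 1 is 150 mm, then the turn, a rotation vector about the tool's x, y, z normalised to -1 to 1, where 1 is 45 degrees. In form: [[hand, tx, ty, tz, rx, ry, rz], ...]. A call has 1 to 8 rows; each row is the pose to reach, as a shift and turn from the pose commanded when the call began, along the tool's axes at that moment; what a row does not reach only later rows make up. A row lasts 1/8 s, in which the tool goes at most 62.5 mm and 10.7 degrees, less where a joint would pass 70% of its speed; a pose out of reach is approached as far as the arm can. A call with a number of a shift or a turn outside -1 to 1 is refused whole. A call with a gripper value outside its range is refused whole. The fingers move at their own pace and stop on an object; "newtons" is the grip in N (left out, the last holds). Time passes only in rows, so rows that repeat a pose let the fingers close. It gives the time, the measured TCP pose, the force and the opening at its end, in the units of the state.
- telemetry.observe(): the state, without advancing time (a new reading comes with each control period).
- cams.grab_frame(name): name is "side" or "top" or "wrist"; returns the picture (480x640x3 uint8, blue, green, red); there is no depth.
- cams.get_calibration(name): a dict with "fx", "fy", "cx", "cy" (pixels), "R" (3x3) and "t" (3): a world point X has camera coordinates R X + t. Camera axes: x right, y down, z forward; pixel columns grow to the right and rows downward; lengths in m; the calibration is good to about 2 mm. A picture is of the moment at which its call begins: read the wrist's pose just before it. get_calibration takes no time and is no camera call; for the wrist camera it gives the pose at the moment of the call.
- job.job_done(): hands the job in, once; it reports no verdict.
The state is a dict: "clock": time; "qpos": joint angles; "qd": joint speeds; "joint_efforts": joint torques, N m; "position": TCP position; "tool_rot": TCP orientation; "force": force on the tool from outside, world axes, zero at the start; "moment": the same for the moment, N m; "grip_width": finger opening in m.
Only numpy, scipy, OpenCV 4.12 (cv2) and the standard library are available. Lean on these libraries where they do the work, as an engineer would, in place of code of your own. Each camera call takes 0.05 s, during which the arm holds its last target.

### The job

Fit the strainer from the back of the steel parts bin into the funnel of the open rain gauge. First stand the two barometer parts that block it (the capsule stack and the brass movement) upright on the rubber mat, then nest the strainer in the funnel with a light push until it sits fully home and level, without ramming it, and last put the two parts back in the bin, each upright in the place it came from. Knock nothing over and leave the dial cover, the knob and the screwdriver where they lie.

Things in the scene. Friction and masses are not known exactly. Their poses are not given: they have to be found in the camera images.
- capsules: aluminium aneroid capsule stack: upright column of eight ribbed discs, 37 mm diameter up to 86 mm height, then a brass stud of 14 mm diameter up to 96 mm. About 0.16 kg. Origin: centre of its underside; z up. Stands in the front half of the bin beside the brass movement; which of the two is left varies.
- movement: brass barometer movement on end: base 34 x 34 mm, two upright plates 3 mm thick, 34 mm wide (along y), 93 mm tall, outer faces 34 mm apart along x, pillars and wheels between. About 0.24 kg. Best gripped over the plates (along its x), in the upper third. Origin: centre of its underside; z up. In the bin its x is within 0.1 rad of the bin's x.
- strainer: round steel strainer, solid, 56 mm tall: a taper from 40 mm diameter at the bottom to 54 mm at 26 mm height, then a straight collar of 58 mm diameter with a dark perforated top. About 0.11 kg. Origin: centre of its underside, z up. Behind the other two in the bin (6 mm gaps), 36 mm from the back wall, 19 mm from each side wall: to be gripped along the bin's x once both are gone.
- bin: grey steel parts bin, fixed, 157 x 101 mm, open top, walls and floor 2.5 mm thick; sides and back 50 mm high, front lip 14 mm. Origin: centre of its underside; x from low front to back, y to its left. Strainer starts near x 11, y 0 mm, the two barometer parts near x -37, y +23 and -23 mm (8 mm between them, 6 mm to the side walls).
- mat: dark grey ribbed rubber mat, fixed flat on the bench, the side area: 120 mm along its x, 180 mm along its y, 3 mm thick. Origin: centre of its underside.
- gauge: open rain gauge, fixed: round base of 170 mm diameter, tipping bucket between two uprights (below 115 mm), above it on the axis a steel funnel, rim at 130 mm height, 60 mm outside; inside it tapers from 54 mm diameter at the rim to 37 mm, 30 mm lower. Origin: centre of the base's underside, z is the funnel axis. With the strainer home its origin is 105.5 mm above this one, its collar 1.5 mm above the rim.
- dial_cover: bystander: cracked glass dial cover in a brass ring, 78 mm diameter, 7 mm thick, lying flat. Origin: centre of its underside.
- knob: bystander: black bakelite knob, 40 mm diameter, 23 mm tall. Origin: centre of its underside.
- screwdriver: bystander: screwdriver lying on the bench, 160 mm long along its x. Origin: under its middle.
Things that resemble listed ones, but are neither listed nor needed, are in the scene too. Of the things that look like the strainer, the middle-sized one is meant.

How it is judged:
By the outcome, as a careful person would: the job done as asked, in the order asked, and still so for the second after the job is handed in, with the robot touching nothing.
It also fails if it takes over 118 s, if anything falls off the work surface, if the arm or the gripper's body presses on something with over 40 N, if the wrist force passes 120 N, or if a joint passes its speed limit or range.

## Working session

There is one attempt and no reset: what is moved stays moved. The work goes in short steps, Python scripts to look and compute and a tool call to move; the robot and the scene stay as the last step left them, time stands still between calls to the robot, and variables do not carry over. Pictures are saved under pics/ and viewed, and the job is handed in when it is done.

Besides the shell and the picture viewer there is one more tool, called as name([rows], argument=value, ...), one row to a line, values as JSON. arm_command: Moves the arm, as the interface text tells. Its arguments: {"type":"object","properties":{"deltas":{"type":"array","items":{"type":"array","items":{"type":"number"}}},"newtons":{"type":"number"}},"required":["deltas"]}

```bash
ls; mkdir -p pics
python3 - <<'E'
from workcell import telemetry, cams, job, bot
import cv2
s=telemetry.observe()
for k in s: print(k,s[k])
print(bot.tips_ahead)
for n in ["side","top","wrist"]:
    c=cams.get_calibration(n); print(n,c)
    cv2.imwrite(f"pics/a_{n}.png",cams.grab_frame(n))
E
```

```text
pics
clock 0.0
qpos [-1.32021439  0.52206374 -0.03633499  1.59998041  0.02121119  1.02109901
 -0.11277794]
qd [ 3.05490140e-04  4.53829006e-04  1.19014499e-03 -1.22501774e-03
 -2.12952113e-04  2.32134118e-05 -1.24520291e-03]
joint_efforts [-9.06697151e-04 -9.27072644e+01  1.97921567e+00 -3.69950008e+01
  1.76903279e-02  8.02005030e-03  5.95435449e-05]
position [0.19700198 0.59281358 0.24770453]
tool_rot [-3.14043087e+00  8.82565370e-05  2.82083478e+00]
force [ 0.63878723 -0.60655259  0.31177273]
moment [-0.00049671  0.0060357  -0.00076442]
grip_width 0.08552530220389015
0.017
side {'fx': 465.027820177193, 'fy': 465.027820177193, 'cx': 322.71087879811915, 'cy': 234.90537761138427, 'R': array([[-0.9981157 , -0.06132198, -0.00215881],
       [-0.04324592,  0.72798615, -0.68422654],
       [ 0.04352971, -0.68284389, -0.72926633]]), 't': array([0.53397841, 0.07318988, 0.89703237])}
top {'fx': 450.89772380113925, 'fy': 450.89772380113925, 'cx': 315.6595792494856, 'cy': 238.4176502825086, 'R': array([[ 8.75745223e-04, -9.99841787e-01, -1.77661153e-02],
       [-9.83439312e-01,  2.35874881e-03, -1.81222391e-01],
       [ 1.81235625e-01,  1.76306009e-02, -9.83281654e-01]]), 't': array([-0.0107429 ,  0.49915944,  0.78883823])}
wrist {'fx': 415.4947672924191, 'fy': 415.4947672924191, 'cx': 312.721814108642, 'cy': 235.95781626011413, 'R': array([[ 0.31432929,  0.94931048, -0.00259193],
       [ 0.90855091, -0.30003953,  0.29070867],
       [ 0.27519511, -0.09373315, -0.9568081 ]]), 't': array([-0.62436554, -0.03913585,  0.37972923])}
```

View pics/a_side.png

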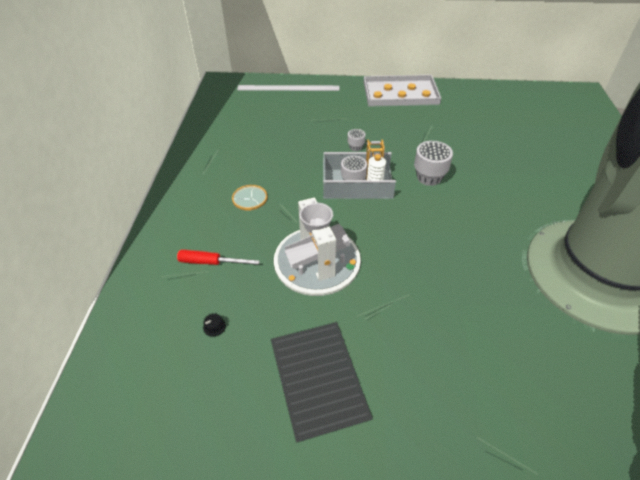

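View pics/a_top.png

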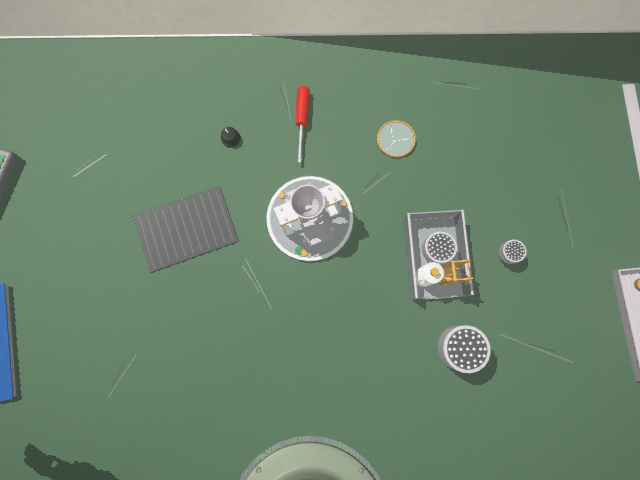

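View pics/a_wrist.png

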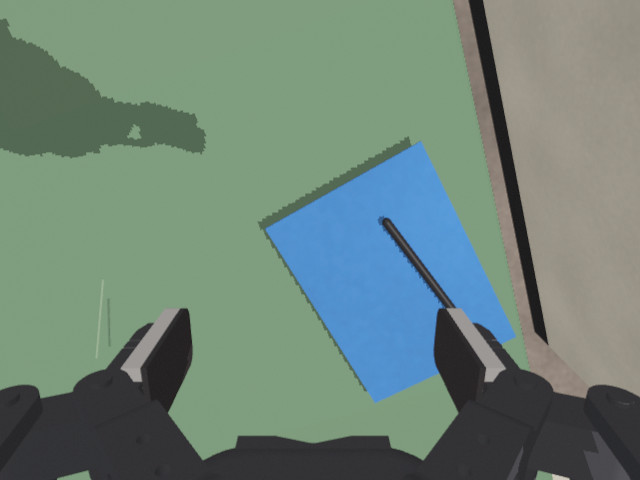

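```bash
cat > h.py <<'E'
from workcell import telemetry, cams, job, bot
import cv2, numpy as np
from scipy.spatial.transform import Rotation as Ro
def ray(c,u,v,z):
    d=c["R"].T@np.array([(u-c["cx"])/c["fx"],(v-c["cy"])/c["fy"],1]); o=-c["R"].T@c["t"]
    return o+d*(z-o[2])/d[2]
def proj(c,X):
    p=c["R"]@np.array(X)+c["t"]; return np.array([c["fx"]*p[0]/p[2]+c["cx"],c["fy"]*p[1]/p[2]+c["cy"]])
def tri(c1,p1,c2,p2):
    P=[c["R"] for c in (c1,c2)]
    A=[];b=[]
    for c,p in((c1,p1),(c2,p2)):
        o=-c["R"].T@c["t"]; d=c["R"].T@np.array([(p[0]-c["cx"])/c["fx"],(p[1]-c["cy"])/c["fy"],1]); d/=np.linalg.norm(d)
        M=np.eye(3)-np.outer(d,d); A.append(M); b.append(M@o)
    X=np.linalg.lstsq(np.vstack(A),np.hstack(b),rcond=None)[0]
    return X
def crop(im,x0,y0,x1,y1,k,name):
    cv2.imwrite("pics/"+name,cv2.resize(im[y0:y1,x0:x1],None,fx=k,fy=k,interpolation=cv2.INTER_CUBIC))
E
python3 - <<'E'
from h import *
a=cv2.imread("pics/a_top.png"); crop(a,390,190,540,390,3,"b_top.png"); 
crop(a,120,80,360,280,3,"b_top2.png")
s=cv2.imread("pics/a_side.png"); crop(s,300,110,470,220,4,"b_side.png"); crop(s,260,190,380,300,5,"b_side2.png")
E
```

```text
(no output)
```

View pics/b_top.png

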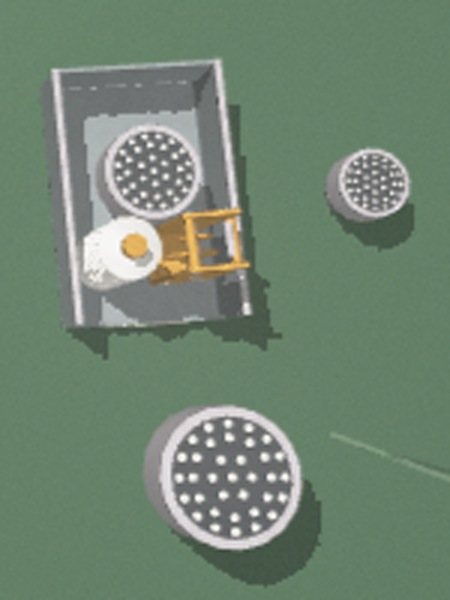

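View pics/b_top2.png

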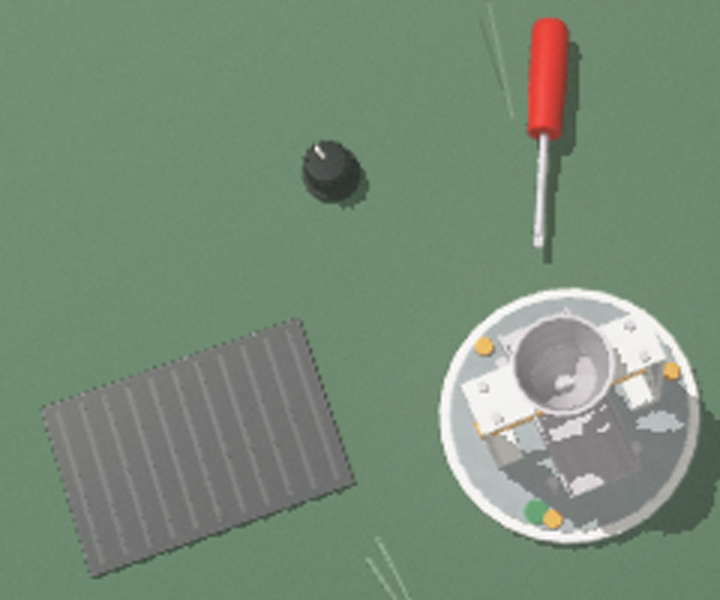

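View pics/b_side.png

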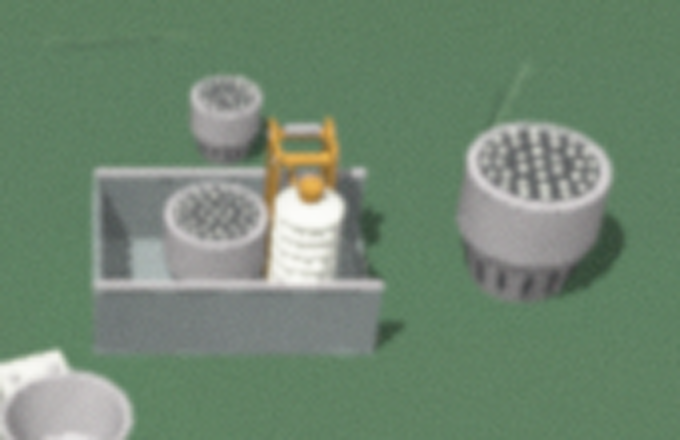

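View pics/b_side2.png

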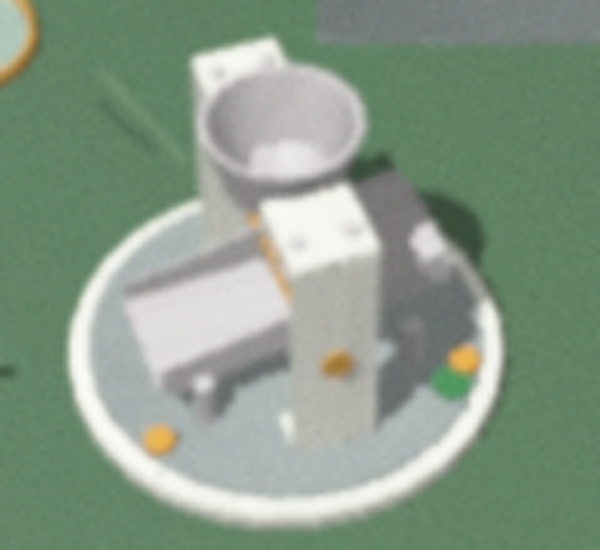

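Run:
```python
from h import *
np.set_printoptions(precision=4,suppress=True)
t=cams.get_calibration("top"); s=cams.get_calibration("side")
T=lambda u,v,z,o=(390,190):ray(t,u/3+o[0],v/3+o[1],z)
print("binBL",T(52,70,.05),"BR",T(220,61,.05),"FR",T(248,313,.014),T(248,313,.05),"FL",T(72,325,.014),T(72,325,.05))
print("caps stud",T(133,245,.0985),"mov",T(217,240,.0955),"strainer",T(153,171,.0585))
print("mov corners",[T(a,b,.0955)[:2] for a,b in((187,213),(242,210),(192,272),(248,265))])
o=(120,80)
print("funnel",T(563,364,.130,o))
m=[T(a,b,.003,o)[:2] for a,b in((299,320),(355,484),(93,577),(42,408))];print("mat",m,np.mean(m,0))
S=lambda u,v,z,k,o:ray(s,u/k+o[0],v/k+o[1],z)
print("side: strainer",S(216,212,.0585,4,(300,110)),"stud",S(312,186,.0985,4,(300,110)),"funnel",S(283,123,.130,5,(260,190)))
```

```text
binBL [ 0.5452 -0.181   0.05  ] BR [ 0.5505 -0.2845  0.05  ] FR [ 0.3981 -0.3038  0.014 ] [ 0.396  -0.2921  0.05  ] FL [ 0.3907 -0.1944  0.014 ] [ 0.3889 -0.1873  0.05  ]
caps stud [ 0.4314 -0.2139  0.0985] mov [ 0.4346 -0.2623  0.0955] strainer [ 0.4805 -0.2377  0.0585]
mov corners [array([ 0.4501, -0.2461]), array([ 0.4517, -0.2775]), array([ 0.4164, -0.2471]), array([ 0.4203, -0.2789])]
funnel [0.5472 0.0009 0.13  ]
mat [array([0.6125, 0.1814]), array([0.5016, 0.1405]), array([0.4411, 0.3078]), array([0.553 , 0.3492])] [0.527  0.2447]
side: strainer [ 0.4795 -0.2374  0.0585] stud [ 0.43   -0.2113  0.0985] funnel [0.5452 0.0047 0.13  ]
```

```bash
cat >> h.py <<'E'
np.set_printoptions(precision=4,suppress=True)
def plan(p,yaw,cur=None):
    """tool-axis shift & turn (normalised) from present (level assumed target) to p,yaw"""
    s=telemetry.observe(); 
    cp,cr=(s["position"],s["tool_rot"]) if cur is None else cur
    Rc=Ro.from_euler("xyz",cr); Rt=Ro.from_euler("xyz",[np.pi,0,yaw])
    d=Rc.inv().apply(np.array(p)-cp)/0.15; w=(Rc.inv()*Rt).as_rotvec()/(np.pi/4)
    print("clk %.2f"%s["clock"],"pos",s["position"],"rpy",s["tool_rot"],"F",s["force"],"g %.4f"%s["grip_width"])
    print("shift",d.round(3),"turn",w.round(3)); return d,w
E
python3 - <<'E'
from h import *
c=cams.get_calibration("wrist"); s=telemetry.observe()
o=-c["R"].T@c["t"]; R=Ro.from_euler("xyz",s["tool_rot"]); print("cam in tool",R.inv().apply(o-s["position"]), R.inv().apply(c["R"][2]))
plan((.40,.43,.28),2.4);plan((.5,.15,.30),1.616)
E
```

```text
cam in tool [ 0.0736  0.0004 -0.1253] [-0.2907 -0.0012  0.9568]
clk 0.15 pos [0.197  0.5929 0.2478] rpy [-3.1407  0.      2.8208] F [0.2847 0.0065 0.5821] g 0.0851
shift [-1.627 -0.604 -0.214] turn [-0.001  0.     0.536]
clk 0.15 pos [0.197  0.5929 0.2478] rpy [-3.1407  0.      2.8208] F [0.2847 0.0065 0.5821] g 0.0851
shift [-2.848 -2.165 -0.346] turn [-0.001  0.001  1.534]
```

arm_command([
  [1,-0.2,-0.1,-0.05,0,0,0.15],
  [1,-0.55,-0.25,-0.15,0,0,0.35],
  [1,-0.9,-0.45,-0.3,0,0,0.55],
  [1,-1,-0.6,-0.35,0,0,0.75],
  [1,-1,-0.7,-0.35,0,0,0.9],
])

```text
clock: 0.78
position: [0.3077, 0.4445, 0.3015]
tool_rot: [3.141, -0.0, 2.107]
force: [-0.1, -0.2, -0.1]
grip_width: 0.0856
```

Run:
```python
from h import *
print(telemetry.observe()["qpos"]);plan((.48,.10,.30),1.616)
```

```text
[-1.1986  0.3333  0.161   1.7664 -0.0603  1.0459 -0.4804]
clk 0.78 pos [0.3077 0.4445 0.3015] rpy [ 3.1407 -0.0002  2.1065] F [-0.1485 -0.1702 -0.074 ] g 0.0856
shift [-2.562 -0.185  0.009] turn [ 0.001 -0.001  0.625]
```

arm_command([
  [1,-0.3,-0.05,0,0,0,0.15],
  [1,-0.7,-0.1,0,0,0,0.35],
  [1,-1,-0.1,0,0,0,0.5],
  [1,-1,-0.1,0,0,0,0.62],
])

```text
clock: 1.27
position: [0.3726, 0.3071, 0.3011]
tool_rot: [3.141, 0.0, 1.619]
force: [-0.3, 0.5, -0.5]
grip_width: 0.0853
```

Run:
```python
from h import *
print(telemetry.observe()["qpos"]);plan((.48,.02,.32),1.616)
```

```text
[-1.0716  0.2403  0.3143  1.9096 -0.0867  1.0045 -0.6713]
clk 1.27 pos [0.3726 0.3071 0.3011] rpy [3.1411 0.0002 1.6187] F [-0.2546  0.5135 -0.538 ] g 0.0853
shift [-1.946  0.624 -0.125] turn [0.001 0.    0.003]
```

arm_command([
  [1,-0.3,0.15,0,0,0,0],
  [1,-0.7,0.35,0,0,0,0],
  [1,-1,0.55,-0.1,0,0,0],
  [1,-1,0.6,-0.1,0,0,0],
])

```text
clock: 1.78
position: [0.4713, 0.1616, 0.3168]
tool_rot: [3.14, 0.0, 1.621]
force: [-0.8, 0.5, 0.5]
grip_width: 0.0855
```

arm_command([
  [1,-0.4,0,0,0,0,0],
  [1,-0.8,0,0,0,0,0],
  [1,-1,0,0,0,0,0],
  [1,-1,0,0,0,0,0],
])

```text
clock: 2.28
position: [0.4776, 0.014, 0.3158]
tool_rot: [-3.142, 0.0, 1.624]
force: [0.1, 1.1, 0.3]
grip_width: 0.0857
```

Run:
```python
from h import *
print(telemetry.observe()["qpos"]);plan((.44,-.22,.30),1.616)
```

```text
[-0.5606  0.227   0.491   1.9062 -0.1233  1.0378  0.0359]
clk 2.27 pos [0.4776 0.014  0.3158] rpy [-3.1415  0.0002  1.6241] F [0.0593 1.0994 0.2838] g 0.0857
shift [-1.545 -0.333  0.105] turn [-0.    0.    0.01]
```

arm_command([
  [1,-0.4,-0.05,0,0,0,0],
  [1,-0.8,-0.1,0,0,0,0],
  [1,-1,-0.15,0,0,0,0],
  [1,-1,-0.15,0,0,0,0],
])

```text
clock: 2.78
position: [0.4634, -0.1362, 0.3156]
tool_rot: [-3.141, 0.0, 1.625]
force: [0.4, 1.6, 0.2]
grip_width: 0.0856
```

arm_command([
  [1,-0.25,0,0,0,0,0],
  [1,-0.5,0,0,0,0,0],
  [1,-0.5,0,0,0,0,0],
  [1,-0.5,0,0,0,0,0],
])

```text
clock: 3.28
position: [0.4685, -0.2086, 0.3155]
tool_rot: [-3.141, -0.001, 1.629]
force: [-0.7, 0.2, 0.3]
grip_width: 0.0855
```

Run:
```python
from h import *
print(telemetry.observe()["qpos"]);plan((.44,-.22,.30),1.616)
c=cams.get_calibration("wrist"); im=cams.grab_frame("wrist"); cv2.imwrite("pics/c_w.png",im); np.savez("c_w.npz",**c)
```

```text
[-0.1587  0.3097  0.5937  1.8285 -0.1968  1.0629  0.5674]
clk 3.27 pos [ 0.4685 -0.2086  0.3155] rpy [-3.1411 -0.0007  1.6288] F [-0.7469  0.247   0.3367] g 0.0855
shift [-0.065 -0.194  0.103] turn [-0.001 -0.001  0.016]
```

View pics/c_w.png

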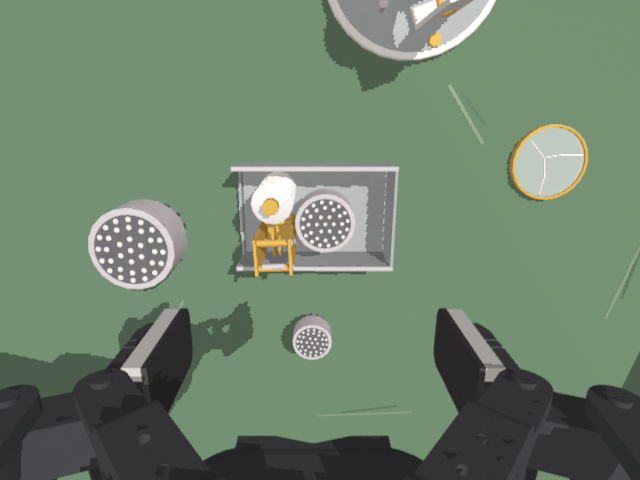

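Run:
```python
from h import *
im=cv2.imread("pics/c_w.png"); crop(im,225,150,405,290,4.4,"c_w2.png")
```

```text
(no output)
```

View pics/c_w2.png

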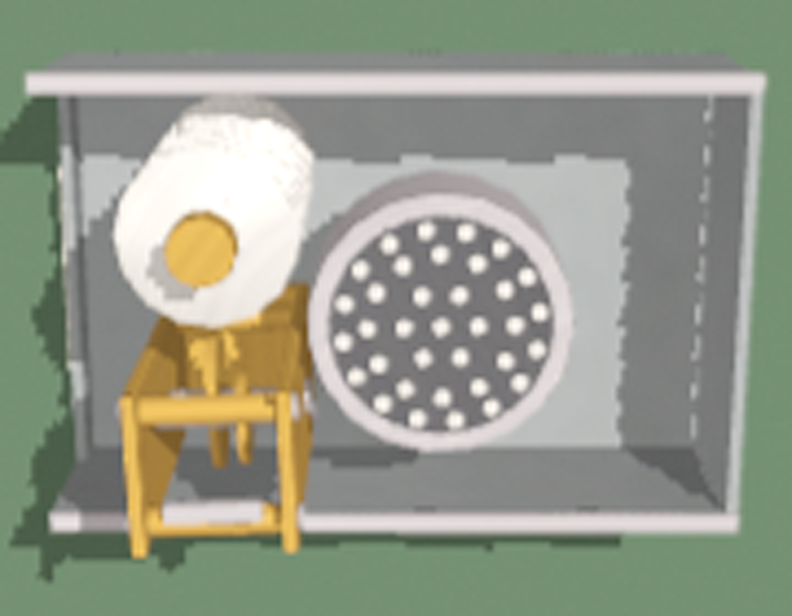

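Run:
```python
from h import *
c=dict(np.load("c_w.npz")); W=lambda u,v,z:ray(c,u/4.4+225,v/4.4+150,z)[:2]
print("stud",W(201,249,.0985),"disc top",W(207,250,.0885),"strainer",W(440,322,.0585))
mc=[W(a,b,.0955) for a,b in((125,398),(140,555),(293,395),(298,552))];print("mov",mc,np.mean(mc,0))
b=[W(a,b,.05) for a,b in((25,72),(50,532),(767,72),(738,532))]; print("bin",b)
f=b[2]-b[0];print(np.arctan2(f[1],f[0])); f=b[3]-b[1];print(np.arctan2(f[1],f[0])); f=b[2]-b[3];print(np.arctan2(-f[0],f[1]),np.linalg.norm(f))
```

```text
stud [ 0.4336 -0.2148] disc top [ 0.4339 -0.2173] strainer [ 0.4821 -0.2373]
mov [array([ 0.4192, -0.2467]), array([ 0.4228, -0.28  ]), array([ 0.4524, -0.244 ]), array([ 0.4549, -0.2774])] [ 0.4373 -0.262 ]
bin [array([ 0.3907, -0.1899]), array([ 0.3966, -0.2948]), array([ 0.5482, -0.1806]), array([ 0.5541, -0.2853])]
0.05935862793470537
0.05978301001335823
0.056561792682600136 0.10491344775872345
```

Run:
```python
from h import *
plan((.4365,-.2623,.190),np.pi/2+.08)
```

```text
clk 3.33 pos [ 0.4684 -0.2085  0.3155] rpy [-3.1413 -0.0007  1.6292] F [0.6355 0.7358 0.2987] g 0.0851
shift [-0.346 -0.233  0.837] turn [-0.    -0.001 -0.027]
```

arm_command([
  [1,-0.15,-0.1,0.2,0,0,-0.01],
  [1,-0.3,-0.2,0.5,0,0,-0.027],
  [1,-0.346,-0.233,0.75,0,0,-0.027],
  [1,-0.346,-0.233,0.837,0,0,-0.027],
  [1,-0.346,-0.233,0.837,0,0,-0.027],
  [1,-0.346,-0.233,0.837,0,0,-0.027],
])

```text
clock: 4.08
position: [0.4369, -0.2638, 0.1915]
tool_rot: [3.14, 0.001, 1.649]
force: [-0.2, -0.6, 0.2]
grip_width: 0.0852
```

Run:
```python
from h import *
plan((.4365,-.2623,.082),np.pi/2+.08)
c=cams.get_calibration("wrist"); im=cams.grab_frame("wrist"); cv2.imwrite("pics/d_w.png",im)
print([proj(c,(.4365,-.2623,.0955)),proj(c,(.4338,-.2165,.0985)),proj(c,(.4825,-.2373,.0585))])
```

```text
clk 4.08 pos [ 0.4369 -0.2638  0.1915] rpy [3.1399 0.0005 1.6493] F [-0.172  -0.6216  0.2184] g 0.0852
shift [ 0.01  -0.003  0.73 ] turn [ 0.002  0.001 -0.002]
[array([310.9262, 244.8149]), array([312.6172, 163.0339]), array([386.9392, 194.4054])]
```

View pics/d_w.png

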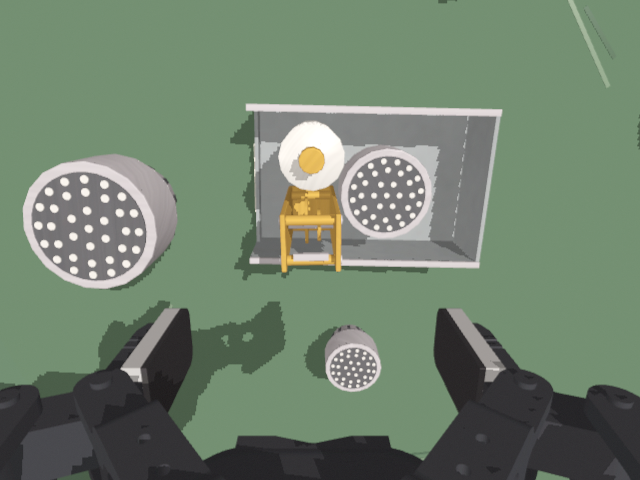

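arm_command([
  [1,0,-0.003,0.15,0.002,0,-0.002],
  [1,0.01,-0.003,0.35,0.002,0,-0.002],
  [1,0.01,-0.003,0.55,0.002,0,-0.002],
  [1,0.01,-0.003,0.68,0.002,0,-0.002],
  [1,0.01,-0.003,0.73,0.002,0,-0.002],
  [1,0.01,-0.003,0.73,0.002,0,-0.002],
])

```text
clock: 4.88
position: [0.4357, -0.2628, 0.0813]
tool_rot: [-3.141, 0.0, 1.65]
force: [0.1, -0.2, -0.2]
grip_width: 0.0852
```

Run:
```python
from h import *
plan((.4365,-.2618,.082),np.pi/2+.08)
im=cams.grab_frame("wrist"); cv2.imwrite("pics/e_w.png",im)
```

```text
clk 4.88 pos [ 0.4357 -0.2628  0.0813] rpy [-3.1405  0.0002  1.6499] F [ 0.1299 -0.1902 -0.1712] g 0.0852
shift [ 0.006  0.006 -0.005] turn [-0.001  0.    -0.001]
```

View pics/e_w.png

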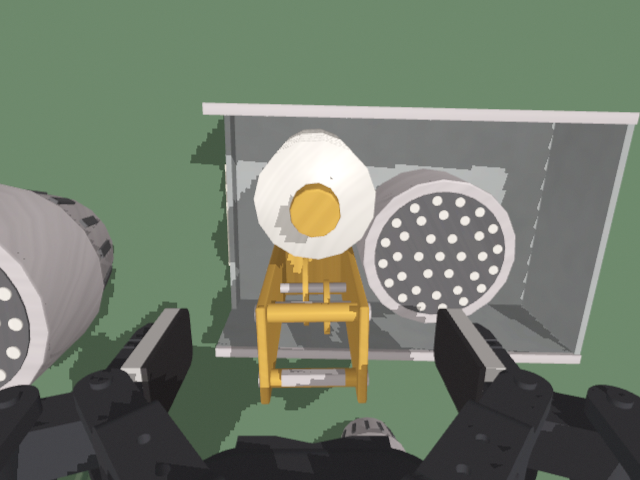

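arm_command([
  [-1,0,0,0,0,0,0],
  [-1,0,0,0,0,0,0],
  [-1,0,0,0,0,0,0],
  [-1,0,0,0,0,0,0],
  [-1,0,0,0,0,0,0],
  [-1,0,0,0,0,0,0],
], newtons=40)

```text
clock: 5.68
position: [0.4355, -0.2628, 0.0811]
tool_rot: [-3.141, 0.0, 1.65]
force: [-1.3, 0.9, 7.3]
grip_width: 0.0332
```

arm_command([
  [-1,0,0,-0.06,0,0,0],
  [-1,0,0,-0.2,0,0,0],
  [-1,0,0,-0.4,0,0,0],
  [-1,0,0,-0.65,0,0,0],
  [-1,0,0,-0.9,0,0,0],
  [-1,0,0,-1,0,0,0],
])

```text
clock: 6.42
position: [0.4359, -0.2629, 0.2327]
tool_rot: [3.141, 0.001, 1.65]
force: [-0.0, 0.2, -4.2]
grip_width: 0.0332
```

Run:
```python
from h import *
plan((.4365,-.10,.26),np.pi/2+.08)
im=cams.grab_frame("wrist"); cv2.imwrite("pics/f_w.png",im)
```

```text
clk 6.42 pos [ 0.4359 -0.2629  0.2327] rpy [3.1411 0.0008 1.6497] F [-0.0137  0.199  -4.2001] g 0.0332
shift [ 1.082  0.09  -0.183] turn [ 0.001  0.001 -0.001]
```

View pics/f_w.png

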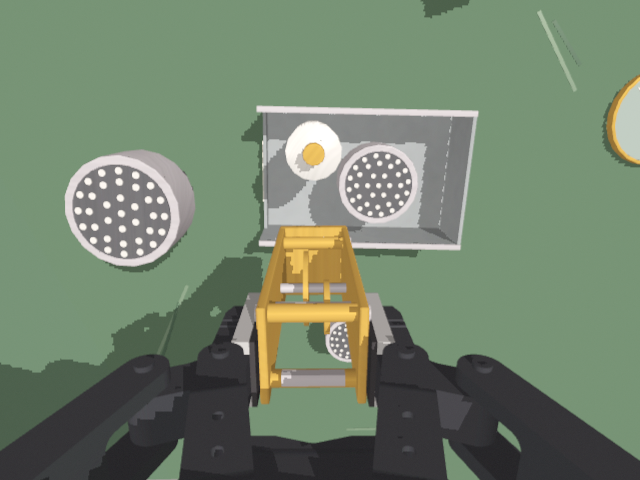

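arm_command([
  [-1,0.06,0,-0.1,0,0,0],
  [-1,0.2,0.04,-0.2,0,0,0],
  [-1,0.4,0.1,-0.2,0,0,0],
  [-1,0.65,0.15,-0.2,0,0,0],
  [-1,0.9,0.2,-0.2,0,0,0],
])

```text
clock: 7.1
position: [0.4544, -0.124, 0.2602]
tool_rot: [-3.138, -0.0, 1.65]
force: [0.6, 0.0, -3.5]
grip_width: 0.0336
```

arm_command([
  [-1,0.25,0.05,0,0,0,0],
  [-1,0.5,0.1,0,0,0,0],
  [-1,0.75,0.15,0,0,0,0],
  [-1,1,0.2,0,0,0,0],
])

```text
clock: 7.6
position: [0.4723, 0.0278, 0.2602]
tool_rot: [-3.139, 0.0, 1.65]
force: [0.2, -1.6, -2.5]
grip_width: 0.0335
```

arm_command([
  [-1,0.25,0.05,0,0,0,0],
  [-1,0.5,0.1,0,0,0,0],
  [-1,0.75,0.15,0,0,0,0],
  [-1,0.95,0.2,0,0,0,0],
  [-1,1,0.2,0,0,0,0],
])

```text
clock: 8.22
position: [0.4902, 0.1802, 0.2598]
tool_rot: [-3.138, 0.001, 1.652]
force: [0.5, -0.3, -3.2]
grip_width: 0.0336
```

Run:
```python
from h import *
plan((.512,.287,.14),1.65); print(telemetry.observe()["qpos"])
```

```text
clk 8.22 pos [0.4902 0.1802 0.2598] rpy [-3.1384  0.0006  1.6524] F [ 0.5453 -0.2798 -3.2042] g 0.0336
shift [0.698 0.205 0.797] turn [-0.004  0.001  0.003]
[-0.8223  0.3784  0.4704  1.8717 -0.2088  0.9431 -0.175 ]
```

arm_command([
  [-1,0.15,0.05,0.05,0,0,0],
  [-1,0.35,0.1,0.2,0,0,0],
  [-1,0.55,0.16,0.4,0,0,0],
  [-1,0.66,0.2,0.6,0,0,0],
  [-1,0.698,0.205,0.75,0,0,0.003],
  [-1,0.698,0.205,0.797,-0.004,0,0.003],
  [-1,0.698,0.205,0.797,-0.004,0,0.003],
])

```text
clock: 9.1
position: [0.5132, 0.2844, 0.1409]
tool_rot: [3.14, 0.001, 1.647]
force: [-0.1, 0.2, -2.0]
grip_width: 0.0333
```

Run:
```python
from h import *
plan((.512,.287,.084),1.65)
for n in("top","side","wrist"): cv2.imwrite(f"pics/g_{n}.png",cams.grab_frame(n))
```

```text
clk 9.10 pos [0.5132 0.2844 0.1409] rpy [3.1405 0.0005 1.6469] F [-0.1331  0.2358 -2.0108] g 0.0333
shift [ 0.018 -0.007  0.38 ] turn [ 0.001  0.001 -0.004]
```

View pics/g_side.png

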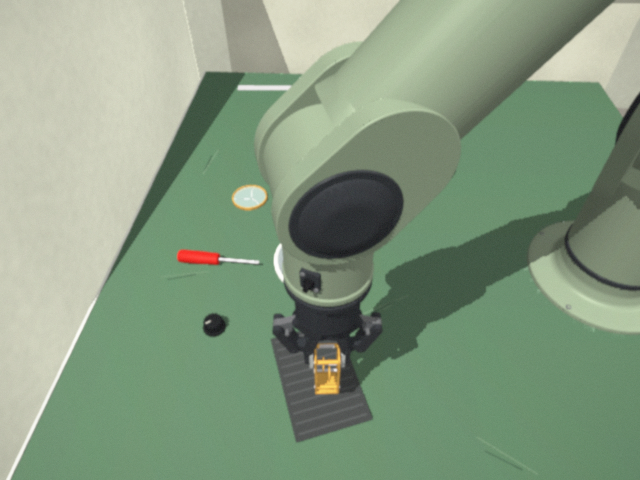

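View pics/g_wrist.png

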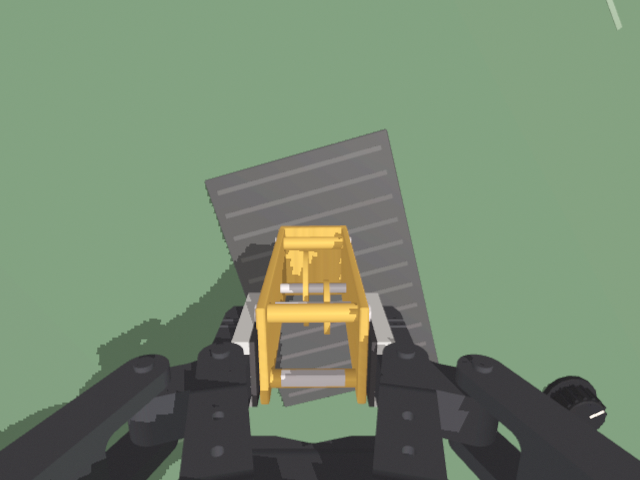

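arm_command([
  [-1,0.01,0,0.08,0,0,0],
  [-1,0.018,0,0.2,0,0,0],
  [-1,0.018,0,0.3,0,0,0],
  [-1,0.018,0,0.36,0,0,0],
  [-1,0.018,0,0.38,0,0,0],
  [-1,0.018,0,0.388,0,0,0],
  [-1,0.018,0,0.392,0,0,0],
  [-1,0.018,0,0.392,0,0,0],
])

```text
clock: 10.25
position: [0.5132, 0.2876, 0.0825]
tool_rot: [3.14, -0.0, 1.647]
force: [0.3, 0.4, -3.4]
grip_width: 0.0335
```

arm_command([
  [-1,0,0,0.005,0,0,0],
  [-1,0,0,0.005,0,0,0],
])

```text
clock: 10.5
position: [0.5133, 0.2876, 0.0818]
tool_rot: [3.14, -0.0, 1.647]
force: [-0.9, -0.3, 2.2]
grip_width: 0.0333
```

arm_command([
  [-1,0,0,0.004,0,0,0],
  [-1,0,0,0.004,0,0,0],
])

```text
clock: 10.75
position: [0.5134, 0.2877, 0.0817]
tool_rot: [3.14, -0.001, 1.647]
force: [-2.7, -1.3, 14.1]
grip_width: 0.0334
```

arm_command([
  [-1,0,0,-0.003,0,0,0],
  [0,0,0,-0.003,0,0,0],
  [1,0,0,-0.003,0,0,0],
  [1,0,0,-0.003,0,0,0],
  [1,0,0,-0.003,0,0,0],
])

```text
clock: 11.38
position: [0.5131, 0.2875, 0.0813]
tool_rot: [3.14, 0.0, 1.647]
force: [-0.3, 0.0, -0.7]
grip_width: 0.0851
```

arm_command([
  [1,0,0,-0.1,0,0,0],
  [1,0,0,-0.35,0,0,0],
  [1,0,0,-0.7,0,0,0],
  [1,0,0,-1,0,0,0],
  [1,-0.3,0,-1,0,0,0],
])

```text
clock: 12.0
position: [0.5172, 0.2453, 0.2352]
tool_rot: [3.135, -0.004, 1.652]
force: [0.7, -1.4, -2.1]
grip_width: 0.0856
```

Run:
```python
from h import *
plan((.4338,-.2155,.20),np.pi/2+.055)
cv2.imwrite("pics/h_wrist.png",cams.grab_frame("wrist"))
```

```text
clk 12.00 pos [0.5172 0.2453 0.2352] rpy [ 3.1351 -0.0037  1.6517] F [ 0.7045 -1.4273 -2.1316] g 0.0856
shift [-3.018 -0.804  0.218] turn [ 0.008 -0.005  0.033]
```

View pics/h_wrist.png

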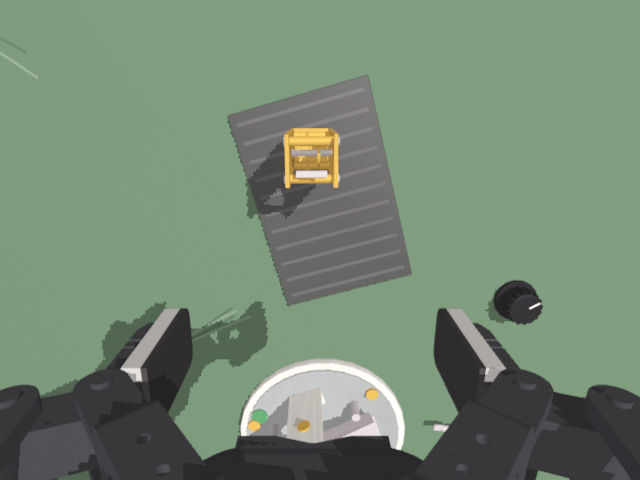

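arm_command([
  [1,-0.3,-0.08,0,0,0,0],
  [1,-0.65,-0.17,0,0,0,0.03],
  [1,-1,-0.27,0,0,0,0.03],
])

```text
clock: 12.42
position: [0.487, 0.0883, 0.232]
tool_rot: [3.139, -0.0, 1.623]
force: [1.0, -1.3, -0.4]
grip_width: 0.0854
```

arm_command([
  [1,-0.35,-0.1,0,0,0,0],
  [1,-0.7,-0.19,0,0,0,0],
  [1,-1,-0.27,0,0,0,0],
])

```text
clock: 12.8
position: [0.4542, -0.0639, 0.232]
tool_rot: [3.139, -0.0, 1.623]
force: [1.1, -0.6, -0.0]
grip_width: 0.0855
```

arm_command([
  [1,-0.35,-0.1,0,0,0,0],
  [1,-0.7,-0.2,0.05,0,0,0],
  [1,-0.95,-0.27,0.12,0,0,0],
  [1,-1,-0.27,0.2,0,0,0],
  [1,-1,-0.27,0.2,0,0,0],
])

```text
clock: 13.42
position: [0.4222, -0.2137, 0.2008]
tool_rot: [3.141, -0.001, 1.623]
force: [-0.1, 0.3, -0.1]
grip_width: 0.0857
```

Run:
```python
from h import *
plan((.4338,-.2155,.081),np.pi/2+.055)
c=cams.get_calibration("wrist");cv2.imwrite("pics/i_wrist.png",cams.grab_frame("wrist"))
print([proj(c,(.4338,-.2155,.0985)),proj(c,(.4825,-.2373,.0585))])
```

```text
clk 13.43 pos [ 0.4222 -0.2137  0.2008] rpy [ 3.141  -0.0005  1.623 ] F [-0.1358  0.2896 -0.0574] g 0.0857
shift [-0.017  0.076  0.799] turn [ 0.001 -0.001 -0.004]
[array([331.4719, 247.9931]), array([397.6036, 263.0079])]
```

View pics/i_wrist.png

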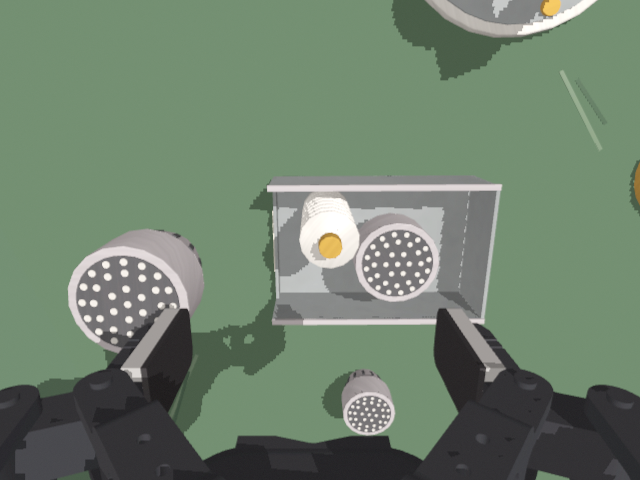

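arm_command([
  [1,-0.015,0.06,0.15,0,0,0],
  [1,-0.015,0.075,0.35,0,0,0],
  [1,-0.015,0.075,0.58,0,0,0],
  [1,-0.015,0.075,0.74,0,0,0],
  [1,-0.015,0.075,0.8,0,0,0],
  [1,-0.015,0.075,0.8,0,0,0],
])

```text
clock: 14.22
position: [0.4344, -0.215, 0.0815]
tool_rot: [3.14, -0.0, 1.625]
force: [-0.1, 0.1, -0.1]
grip_width: 0.0854
```

Run:
```python
from h import *
plan((.4338,-.2155,.081),np.pi/2+.055)
c=cams.get_calibration("wrist");cv2.imwrite("pics/j_wrist.png",cams.grab_frame("wrist"))
```

```text
clk 14.22 pos [ 0.4344 -0.215   0.0815] rpy [ 3.14   -0.0002  1.6246] F [-0.0572  0.0666 -0.0743] g 0.0854
shift [-0.003 -0.004  0.003] turn [ 0.002 -0.    -0.001]
```

View pics/j_wrist.png

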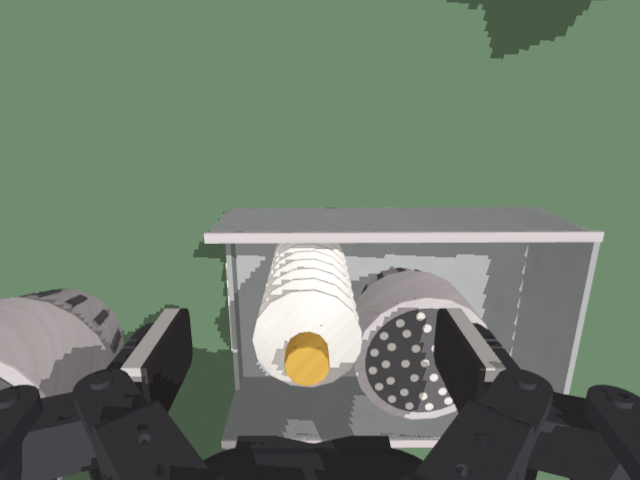

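Run:
```python
from h import *
c=cams.get_calibration("wrist");print(proj(c,(.4344,-.215,.0985)),proj(c,(.4329,-.215,.0985)),proj(c,(.4329,-.217,.0985)))
```

```text
[310.2267 365.3685] [305.2711 365.1374] [304.9456 370.8283]
```

arm_command([
  [1,0,-0.01,0,0,0,0],
  [1,0,-0.01,0,0,0,0],
])

```text
clock: 14.52
position: [0.4327, -0.2156, 0.0818]
tool_rot: [3.139, 0.0, 1.624]
force: [-0.2, -0.5, 0.4]
grip_width: 0.085
```

arm_command([
  [-1,0,0,0,0,0,0],
  [-1,0,0,0,0,0,0],
  [-1,0,0,0,0,0,0],
  [-1,0,0,0,0,0,0],
  [-1,0,0,0,0,0,0],
], newtons=40)

```text
clock: 15.15
position: [0.4326, -0.2157, 0.0813]
tool_rot: [3.14, -0.0, 1.624]
force: [-1.1, 0.2, 7.9]
grip_width: 0.0353
```

arm_command([
  [-1,0,0,-0.06,0,0,0],
  [-1,0,0,-0.2,0,0,0],
  [-1,0,0,-0.4,0,0,0],
  [-1,0,0,-0.65,0,0,0],
  [-1,0,0,-0.9,0,0,0],
  [-1,0,0,-1,0,0,0],
])

```text
clock: 15.9
position: [0.4326, -0.2158, 0.2331]
tool_rot: [3.138, 0.0, 1.624]
force: [-0.3, 0.5, -1.6]
grip_width: 0.0354
```

Run:
```python
from h import *
plan((.5423,.2024,.26),1.624)
c=cams.get_calibration("wrist");cv2.imwrite("pics/k_wrist.png",cams.grab_frame("wrist"))
cv2.imwrite("pics/k_side.png",cams.grab_frame("side"))
```

```text
clk 15.90 pos [ 0.4326 -0.2158  0.2331] rpy [3.1378 0.0005 1.6238] F [-0.2918  0.4634 -1.6461] g 0.0354
shift [ 2.745  0.878 -0.178] turn [ 0.005  0.001 -0.   ]
```

View pics/k_wrist.png

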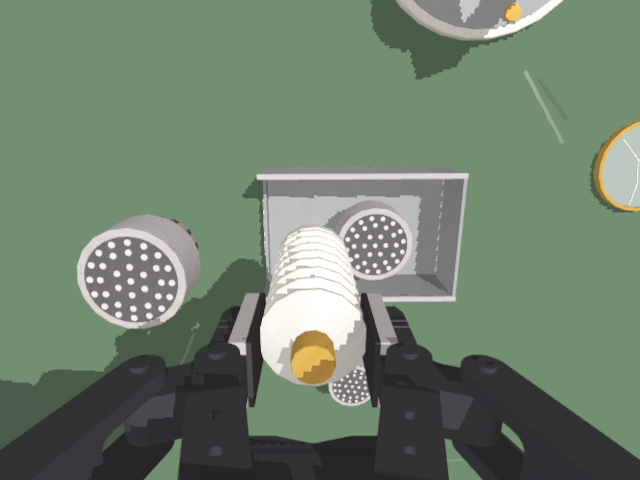

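View pics/k_side.png

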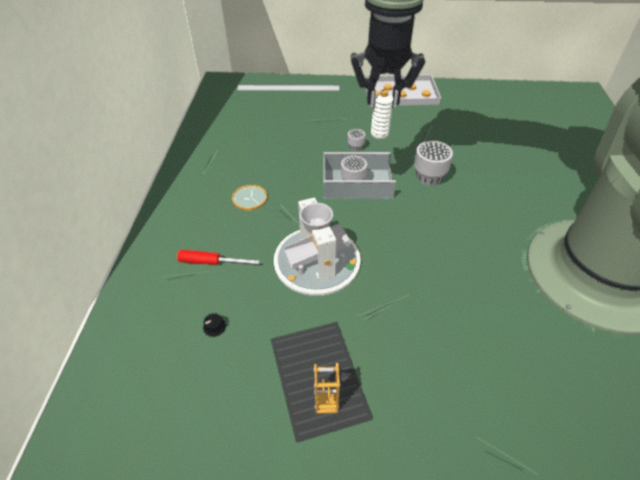

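arm_command([
  [-1,0.06,0,-0.1,0,0,0],
  [-1,0.2,0.04,-0.18,0,0,0],
  [-1,0.4,0.1,-0.18,0,0,0],
  [-1,0.65,0.18,-0.18,0,0,0],
  [-1,0.9,0.25,-0.18,0,0,0],
])

```text
clock: 16.62
position: [0.4623, -0.0771, 0.2579]
tool_rot: [3.141, 0.0, 1.624]
force: [0.6, 0.1, -0.7]
grip_width: 0.0355
```

arm_command([
  [-1,0.25,0.08,0,0,0,0],
  [-1,0.5,0.16,0,0,0,0],
  [-1,0.75,0.24,0,0,0,0],
  [-1,0.95,0.32,0,0,0,0],
])

```text
clock: 17.12
position: [0.5025, 0.0681, 0.2579]
tool_rot: [3.141, 0.0, 1.625]
force: [0.2, -0.9, -1.2]
grip_width: 0.0354
```

arm_command([
  [-1,0.25,0.08,0,0,0,0],
  [-1,0.5,0.16,0,0,0,0],
  [-1,0.75,0.25,0.1,0,0,0],
  [-1,0.87,0.3,0.3,0,0,0],
  [-1,0.9,0.31,0.55,0,0,0],
  [-1,0.9,0.31,0.75,0,0,0],
  [-1,0.9,0.31,0.8,0,0,0],
])

```text
clock: 18.0
position: [0.541, 0.2032, 0.1365]
tool_rot: [-3.14, 0.002, 1.624]
force: [0.5, -0.2, -1.3]
grip_width: 0.0356
```

Run:
```python
from h import *
plan((.5423,.2024,.083),1.624)
c=cams.get_calibration("wrist");cv2.imwrite("pics/l_wrist.png",cams.grab_frame("wrist"))
```

```text
clk 18.00 pos [0.541  0.2032 0.1365] rpy [-3.1396  0.0017  1.624 ] F [ 0.4628 -0.2482 -1.2666] g 0.0356
shift [-0.005  0.009  0.357] turn [-0.002  0.002 -0.   ]
```

View pics/l_wrist.png

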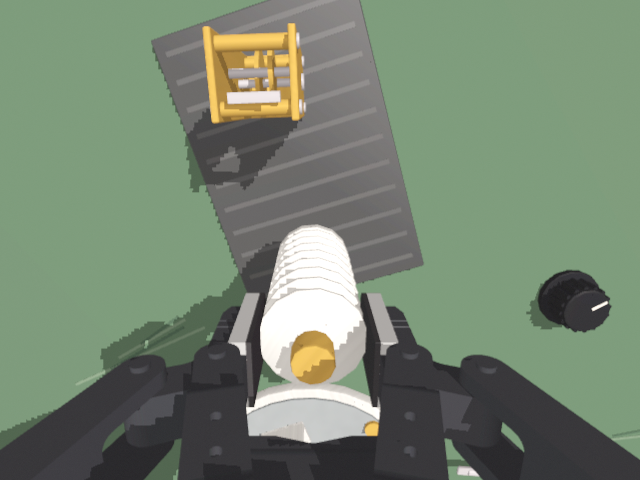

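arm_command([
  [-1,0,0.005,0.08,0,0,0],
  [-1,0,0.009,0.2,0,0,0],
  [-1,0,0.009,0.3,0,0,0],
  [-1,0,0.009,0.34,0,0,0],
  [-1,0,0.009,0.354,0,0,0],
  [-1,0,0.009,0.359,0,0,0],
  [-1,0,0.009,0.362,0,0,0],
  [-1,0,0.009,0.362,0,0,0],
])

```text
clock: 19.05
position: [0.5439, 0.2035, 0.0843]
tool_rot: [3.14, -0.0, 1.624]
force: [-0.0, -0.1, -2.2]
grip_width: 0.0353
```

arm_command([
  [-1,0,0,0.004,0,0,0],
  [-1,0,0,0.004,0,0,0],
])

```text
clock: 19.3
position: [0.5438, 0.2034, 0.0835]
tool_rot: [3.14, -0.0, 1.624]
force: [0.9, -0.1, -2.0]
grip_width: 0.0353
```

arm_command([
  [-1,0,0,0.006,0,0,0],
  [-1,0,0,0.009,0,0,0],
  [-1,0,0,0.009,0,0,0],
])

```text
clock: 19.68
position: [0.5438, 0.2034, 0.082]
tool_rot: [3.14, 0.0, 1.624]
force: [-0.7, -0.9, -0.9]
grip_width: 0.0353
```

arm_command([
  [-1,0,0,0.003,0,0,0],
  [-1,0,0,0.003,0,0,0],
])

```text
clock: 19.92
position: [0.5439, 0.2034, 0.0819]
tool_rot: [3.14, -0.0, 1.624]
force: [-1.2, -1.1, 5.1]
grip_width: 0.0353
```

arm_command([
  [-1,0,0,0,0,0,0],
  [0,0,0,0,0,0,0],
  [1,0,0,0,0,0,0],
  [1,0,0,0,0,0,0],
  [1,0,0,0,0,0,0],
])

```text
clock: 20.55
position: [0.5438, 0.2034, 0.0816]
tool_rot: [3.14, 0.0, 1.624]
force: [-0.7, 0.2, -0.7]
grip_width: 0.0853
```

arm_command([
  [1,0,0,-0.1,0,0,0],
  [1,0,0,-0.35,0,0,0],
  [1,0,0,-0.7,0,0,0],
  [1,0,0,-1,0,0,0],
  [1,-0.2,-0.05,-1,0,0,0],
  [1,-0.4,-0.1,-1,0,0,0],
])

```text
clock: 21.3
position: [0.5317, 0.142, 0.2331]
tool_rot: [3.138, -0.001, 1.624]
force: [0.4, -0.9, -0.2]
grip_width: 0.0851
```

Run:
```python
from h import *
plan((.462,-.2355,.20),np.pi/2+.055)
c=cams.get_calibration("wrist");cv2.imwrite("pics/m_wrist.png",cams.grab_frame("wrist"))
```

```text
clk 21.30 pos [0.5317 0.142  0.2331] rpy [ 3.1385 -0.0008  1.6243] F [ 0.3717 -0.9329 -0.2206] g 0.0851
shift [-2.489 -0.599  0.217] turn [ 0.004 -0.001 -0.002]
```

View pics/m_wrist.png

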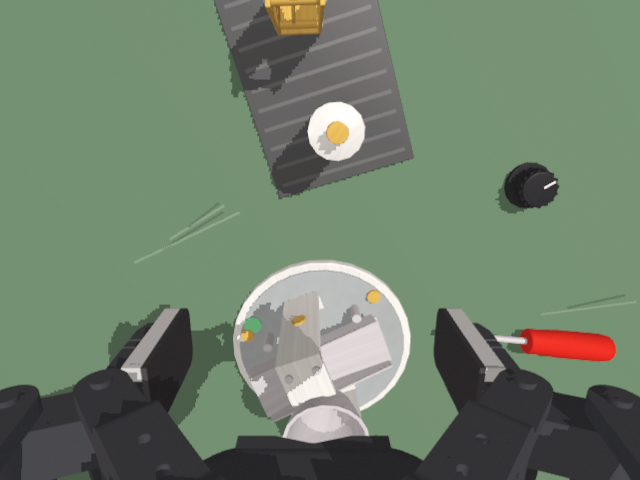

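arm_command([
  [1,0.25,0,-0.2,0,0,0],
  [1,0.5,0,-0.4,0,0,0],
  [1,0.5,0,-0.4,0,0,0],
  [1,0.5,0,-0.4,0,0,0],
])

```text
clock: 21.85
position: [0.5276, 0.217, 0.2919]
tool_rot: [3.14, 0.0, 1.624]
force: [-0.2, -0.6, -0.0]
grip_width: 0.0852
```

Run:
```python
from h import *
plan((.462,-.2355,.20),np.pi/2+.055)
c=cams.get_calibration("wrist");im=cams.grab_frame("wrist");cv2.imwrite("pics/n_wrist.png",im);np.savez("n_w.npz",**c)
p=proj(c,(.547,.002,.13)); print(p); u,v=int(p[0]),int(p[1])
crop(im,u-80,v-60,u+80,min(480,v+60),5,"n_crop.png"); print(u-80,v-60)
```

```text
clk 21.85 pos [0.5276 0.217  0.2919] rpy [3.1399 0.0001 1.6235] F [-0.23   -0.5892 -0.0231] g 0.0852
shift [-2.989 -0.596  0.612] turn [ 0.002  0.    -0.003]
[320.9357 459.5399]
240 399
```

View pics/n_crop.png

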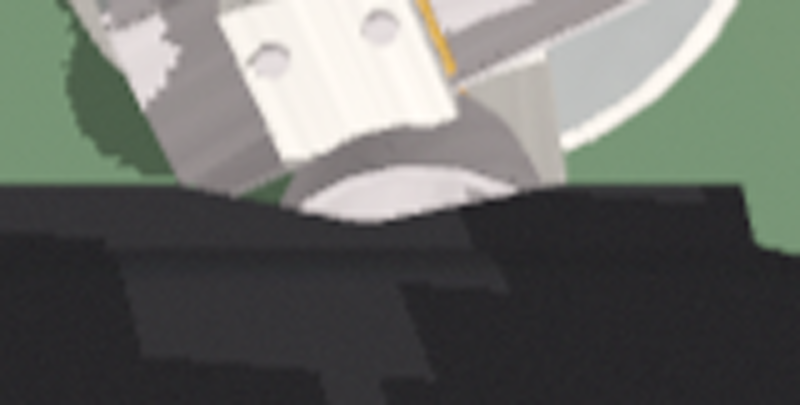

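arm_command([
  [1,-0.25,0,0,0,0,0],
  [1,-0.6,0,0,0,0,0],
  [1,-0.95,0,0,0,0,0],
  [1,-1,0,0,0,0,0],
])

```text
clock: 22.4
position: [0.5353, 0.063, 0.2917]
tool_rot: [3.14, 0.001, 1.617]
force: [0.6, 0.6, 0.0]
grip_width: 0.0852
```

arm_command([
  [1,-0.2,0.05,0,0,0,0],
  [1,-0.4,0.1,0,0,0,0],
  [1,-0.4,0.1,0,0,0,0],
  [1,-0.4,0.1,0,0,0,0],
])

```text
clock: 22.9
position: [0.5535, 0.009, 0.2913]
tool_rot: [3.141, -0.0, 1.624]
force: [0.2, 0.1, -0.2]
grip_width: 0.0854
```

Run:
```python
from h import *
plan((.462,-.2355,.20),np.pi/2+.055)
c=cams.get_calibration("wrist");im=cams.grab_frame("wrist");cv2.imwrite("pics/o_wrist.png",im);np.savez("o_w.npz",**c)
p=proj(c,(.547,.002,.13)); print(p); u,v=int(p[0]),int(p[1])
crop(im,u-80,v-60,u+80,min(480,v+60),5,"o_crop.png"); print(u-80,v-60)
```

```text
clk 22.90 pos [0.5535 0.009  0.2913] rpy [ 3.1408 -0.0002  1.6236] F [ 0.1992  0.09   -0.1861] g 0.0854
shift [-1.595 -0.696  0.608] turn [ 0.001 -0.    -0.003]
[302.2377 227.163 ]
222 167
```

View pics/o_crop.png

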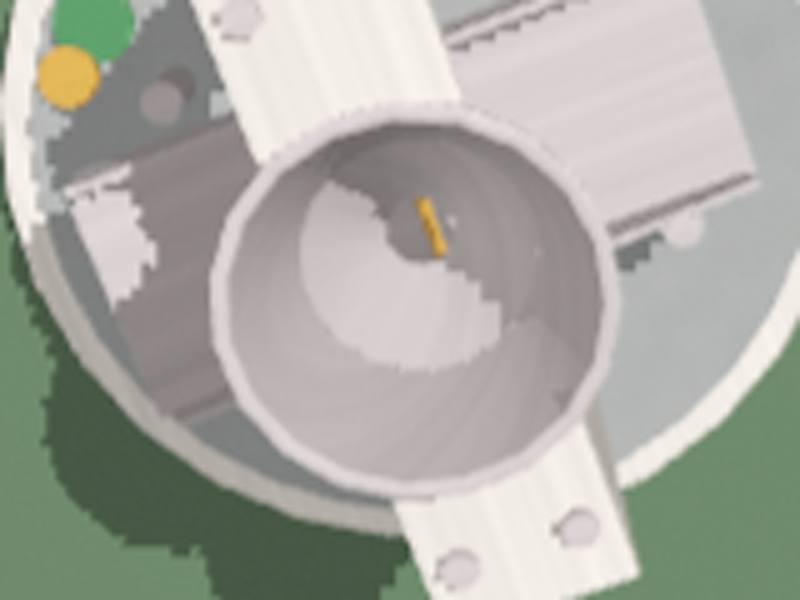

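Run:
```python
from h import *
c=dict(np.load("o_w.npz"))
f=lambda u,v:ray(c,u/5+222,v/5+167,.13)[:2]
L,R,T,B=f(210,300),f(620,300),f(415,102),f(415,497); print(L,R,np.linalg.norm(R-L),T,B,np.linalg.norm(T-B),(L+R)/2,(T+B)/2)
```

```text
[0.5196 0.0006] [0.5783 0.0038] 0.058760053251200255 [0.5476 0.0308] [ 0.5504 -0.0279] 0.05884669680492717 [0.549  0.0022] [0.549  0.0015]
```

arm_command([
  [1,-0.25,-0.15,0,0,0,0],
  [1,-0.6,-0.3,0.05,0,0,0],
  [1,-0.9,-0.5,0.15,0,0,0],
  [1,-1,-0.65,0.2,0,0,0],
  [1,-1,-0.7,0.2,0,0,0],
])

```text
clock: 23.58
position: [0.4558, -0.147, 0.2612]
tool_rot: [3.141, -0.0, 1.622]
force: [0.5, 0.7, -0.2]
grip_width: 0.0858
```

arm_command([
  [1,-0.2,0,0.1,0,0,0],
  [1,-0.45,0,0.3,0,0,0],
  [1,-0.6,0,0.4,0,0,0],
  [1,-0.6,0,0.4,0,0,0],
])

```text
clock: 24.08
position: [0.4621, -0.2366, 0.2007]
tool_rot: [3.141, -0.0, 1.623]
force: [-0.4, 0.7, -0.1]
grip_width: 0.0855
```

Run:
```python
from h import *
plan((.4825,-.2373,.052),np.pi/2+.055)
c=cams.get_calibration("wrist");im=cams.grab_frame("wrist");cv2.imwrite("pics/p_wrist.png",im);np.savez("p_w.npz",**c)
p=proj(c,(.4825,-.2373,.0585)); print(p); u,v=int(p[0]),int(p[1])
crop(im,u-80,v-60,u+80,min(480,v+60),5,"p_crop.png"); print(u-80,v-60)
```

```text
clk 24.07 pos [ 0.4621 -0.2366  0.2007] rpy [ 3.1414 -0.0002  1.6233] F [-0.4367  0.6875 -0.1132] g 0.0855
shift [-0.012  0.136  0.991] turn [ 0.    -0.    -0.003]
[342.4278 227.998 ]
262 167
```

View pics/p_crop.png

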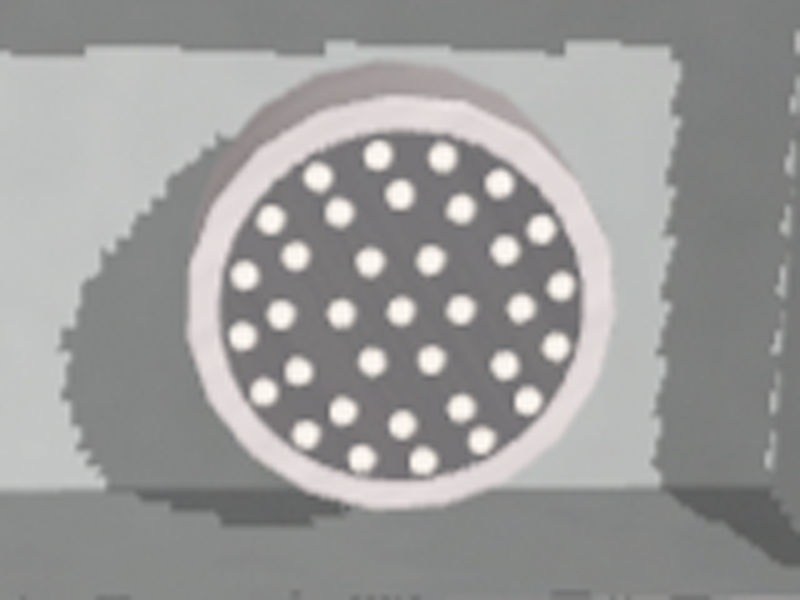

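arm_command([
  [1,-0.016,0.1,0.1,0,0,0],
  [1,-0.016,0.136,0.3,0,0,0],
  [1,-0.016,0.136,0.5,0,0,0],
  [1,-0.016,0.136,0.7,0,0,0],
  [1,-0.016,0.136,0.82,0,0,0],
  [1,-0.016,0.136,0.85,0,0,0],
  [1,-0.016,0.136,0.85,0,0,0],
])

```text
clock: 25.0
position: [0.483, -0.2377, 0.0746]
tool_rot: [3.139, 0.0, 1.624]
force: [0.5, 0.2, 0.3]
grip_width: 0.0854
```

Run:
```python
from h import *
plan((.4825,-.238,.050),np.pi/2+.055)
c=cams.get_calibration("wrist");im=cams.grab_frame("wrist");cv2.imwrite("pics/q_wrist.png",im)
```

```text
clk 25.00 pos [ 0.483  -0.2377  0.0746] rpy [3.1393 0.0001 1.6241] F [0.4982 0.1876 0.2681] g 0.0854
shift [-0.002 -0.004  0.164] turn [ 0.003  0.    -0.002]
```

View pics/q_wrist.png

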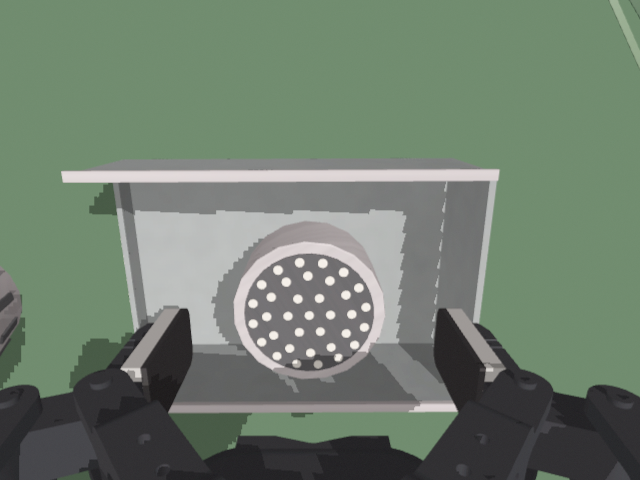

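arm_command([
  [1,-0.002,-0.009,0.05,0.003,0,0],
  [1,-0.002,-0.009,0.12,0.003,0,0],
  [1,-0.002,-0.009,0.16,0.003,0,0],
  [1,-0.002,-0.009,0.165,0.003,0,0],
  [1,-0.002,-0.009,0.165,0.003,0,0],
])

```text
clock: 25.68
position: [0.4812, -0.2384, 0.0493]
tool_rot: [-3.141, 0.0, 1.624]
force: [-0.3, -0.5, 0.5]
grip_width: 0.0855
```

Run:
```python
from h import *
plan((.4817,-.238,.050),np.pi/2+.055)
c=cams.get_calibration("wrist");im=cams.grab_frame("wrist");cv2.imwrite("pics/r_wrist.png",im)
for y in(-.236,-.238,-.240): print(proj(c,(.4817,y,.0585)))
```

```text
clk 25.68 pos [ 0.4812 -0.2384  0.0493] rpy [-3.1408  0.      1.6237] F [-0.3485 -0.522   0.4623] g 0.0855
shift [ 0.002  0.003 -0.005] turn [-0.001  0.    -0.003]
[312.5117 346.0337]
[312.1749 351.5314]
[311.8411 356.9809]
```

View pics/r_wrist.png

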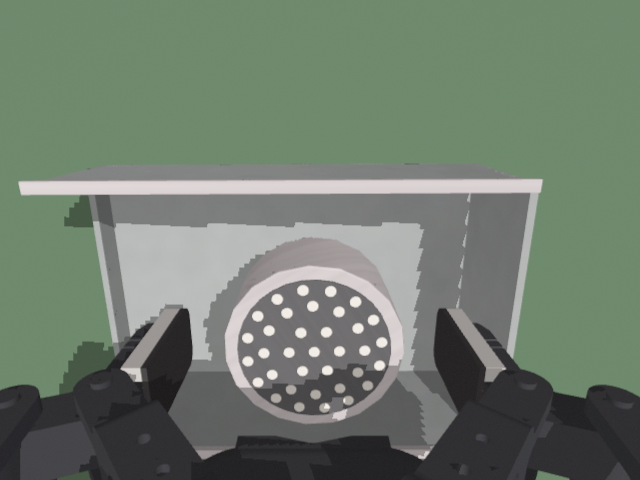

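arm_command([
  [-1,0,0.002,0,0,0,0],
  [-1,0,0.002,0,0,0,0],
  [-1,0,0.002,0,0,0,0],
  [-1,0,0.002,0,0,0,0],
  [-1,0,0.002,0,0,0,0],
], newtons=40)

```text
clock: 26.35
position: [0.4816, -0.2383, 0.0496]
tool_rot: [-3.141, -0.0, 1.624]
force: [-1.5, 1.6, 7.9]
grip_width: 0.0555
```

arm_command([
  [-1,0,0,-0.05,0,0,0],
  [-1,0,0,-0.18,0,0,0],
  [-1,0,0,-0.4,0,0,0],
  [-1,0,0,-0.65,0,0,0],
  [-1,0,0,-0.9,0,0,0],
  [-1,0,0,-1,0,0,0],
  [-1,0,0,-1,0,0,0],
])

```text
clock: 27.22
position: [0.4819, -0.2381, 0.1997]
tool_rot: [3.141, 0.0, 1.624]
force: [0.0, 0.0, -1.6]
grip_width: 0.0562
```

Run:
```python
from h import *
plan((.549,.0018,.26),np.pi/2+.055)
c=cams.get_calibration("wrist");im=cams.grab_frame("wrist");cv2.imwrite("pics/s_wrist.png",im)
p=telemetry.observe()["position"]
print(proj(c,p+[0,0,.009]))
```

```text
clk 27.23 pos [ 0.4819 -0.2381  0.1997] rpy [3.1411 0.0002 1.6241] F [ 0.0209  0.0362 -1.6058] g 0.0562
shift [ 1.573  0.532 -0.402] turn [ 0.001  0.    -0.002]
[309.5353 349.7652]
```

View pics/s_wrist.png

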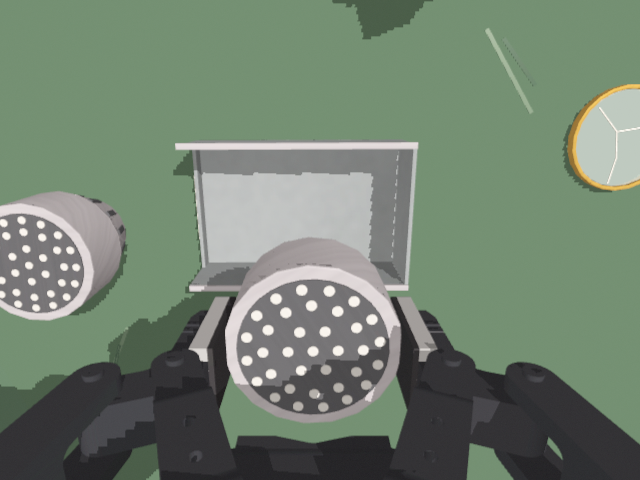

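arm_command([
  [-1,0.05,0.02,-0.1,0,0,0],
  [-1,0.2,0.07,-0.25,0,0,0],
  [-1,0.45,0.15,-0.35,0,0,0],
  [-1,0.7,0.23,-0.35,0,0,0],
  [-1,0.95,0.32,-0.35,0,0,0],
])

```text
clock: 27.9
position: [0.5222, -0.0916, 0.2519]
tool_rot: [-3.14, -0.0, 1.624]
force: [0.6, -0.3, -1.0]
grip_width: 0.0557
```

arm_command([
  [-1,0.25,0.08,0,0,0,0],
  [-1,0.45,0.15,0,0,0,0],
  [-1,0.58,0.19,0,0,0,0],
  [-1,0.62,0.2,0,0,0,0],
  [-1,0.62,0.2,0,0,0,0],
  [-1,0.62,0.2,0,0,0,0],
])

```text
clock: 28.65
position: [0.5469, -0.0001, 0.2518]
tool_rot: [-3.141, 0.0, 1.622]
force: [0.1, -0.5, -0.4]
grip_width: 0.0557
```

Run:
```python
from h import *
plan((.5482,.0018,.20),np.pi/2+.055)
for n in("wrist","side","top"): cv2.imwrite(f"pics/t_{n}.png",cams.grab_frame(n))
crop(cv2.imread("pics/t_side.png"),240,130,400,290,5*.75,"t_crop.png")
```

```text
clk 28.65 pos [ 0.5469 -0.0001  0.2518] rpy [-3.1408  0.0003  1.6223] F [ 0.1306 -0.5061 -0.4325] g 0.0557
shift [0.013 0.01  0.345] turn [-0.001  0.    -0.004]
```

View pics/t_crop.png

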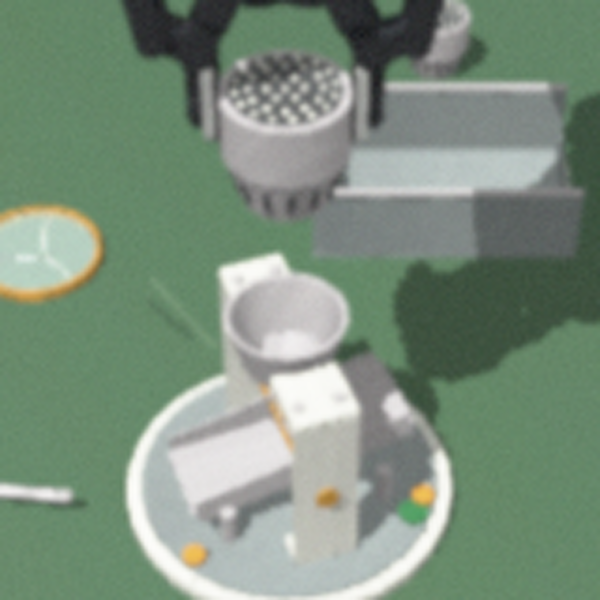

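View pics/t_wrist.png

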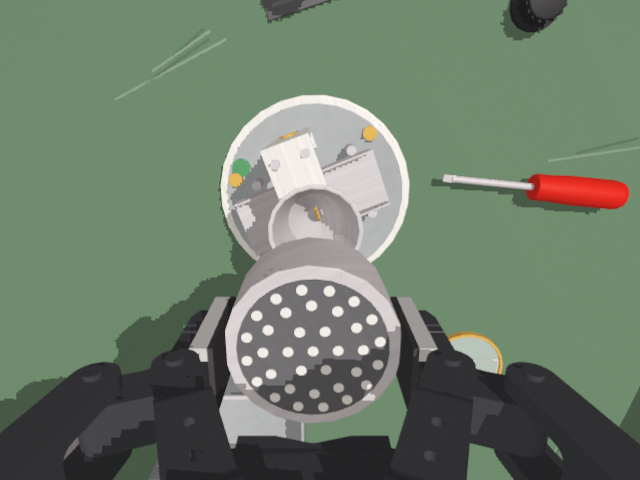

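arm_command([
  [-1,0.013,0.01,0.05,0,0,-0.004],
  [-1,0.013,0.01,0.17,0,0,-0.004],
  [-1,0.013,0.01,0.3,0,0,-0.004],
  [-1,0.013,0.01,0.4,0,0,-0.004],
  [-1,0.013,0.01,0.46,0,0,-0.004],
  [-1,0.013,0.01,0.47,0,0,-0.004],
  [-1,0.013,0.01,0.47,0,0,-0.004],
])

```text
clock: 29.68
position: [0.5487, 0.003, 0.1815]
tool_rot: [-3.141, -0.0, 1.627]
force: [0.8, -0.6, -1.6]
grip_width: 0.0561
```

Run:
```python
from h import *
plan((.5482,.0018,.1535),np.pi/2+.055)
for n in("wrist","side","top"): cv2.imwrite(f"pics/u_{n}.png",cams.grab_frame(n))
crop(cv2.imread("pics/u_side.png"),240,130,400,290,5*.75,"u_crop.png")
```

```text
clk 29.68 pos [0.5487 0.003  0.1815] rpy [-3.1413 -0.      1.6269] F [ 0.8046 -0.564  -1.5545] g 0.0561
shift [-0.008 -0.003  0.187] turn [-0.    -0.     0.001]
```

View pics/u_crop.png

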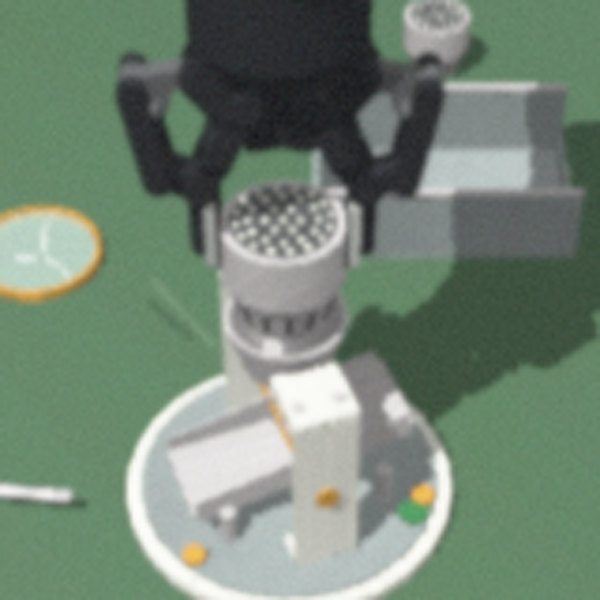

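arm_command([
  [-1,-0.005,-0.005,0.04,0,0,0],
  [-1,-0.008,-0.006,0.08,0,0,0],
  [-1,-0.008,-0.006,0.12,0,0,0],
  [-1,-0.008,-0.006,0.14,0,0,0],
  [-1,-0.008,-0.006,0.14,0,0,0],
])

```text
clock: 30.45
position: [0.5475, 0.0018, 0.16]
tool_rot: [-3.14, 0.0, 1.627]
force: [1.1, 0.7, -0.1]
grip_width: 0.056
```

arm_command([
  [-1,0,0,0.01,0,0,0],
  [-1,0,0,0.02,0,0,0],
  [-1,0,0,0.02,0,0,0],
])

```text
clock: 30.82
position: [0.5476, 0.0018, 0.1572]
tool_rot: [-3.141, 0.0, 1.627]
force: [-0.3, 0.0, -0.8]
grip_width: 0.0557
```

arm_command([
  [-1,0,0,0.008,0,0,0],
  [-1,0,0,0.016,0,0,0],
  [-1,0,0,0.016,0,0,0],
])

```text
clock: 31.2
position: [0.5479, 0.0017, 0.1548]
tool_rot: [-3.141, 0.0, 1.627]
force: [1.7, -1.4, -0.3]
grip_width: 0.0559
```

arm_command([
  [-1,0,0,0.005,0,0,0],
  [-1,0,0,0.005,0,0,0],
])

```text
clock: 31.45
position: [0.548, 0.0017, 0.1542]
tool_rot: [3.142, 0.0, 1.627]
force: [3.7, -2.7, 2.0]
grip_width: 0.0562
```

arm_command([
  [-1,-0.003,0.004,0,0,0,0],
  [-1,-0.003,0.004,0.004,0,0,0],
  [-1,-0.003,0.004,0.004,0,0,0],
])

```text
clock: 31.82
position: [0.5482, 0.0014, 0.1534]
tool_rot: [-3.141, 0.0, 1.627]
force: [2.1, -1.2, 1.6]
grip_width: 0.056
```

arm_command([
  [-1,0,0,0.004,0,0,0],
  [-1,0,0,0.004,0,0,0],
])

```text
clock: 32.08
position: [0.5483, 0.0013, 0.1529]
tool_rot: [-3.141, 0.0, 1.627]
force: [1.8, -3.1, 3.4]
grip_width: 0.056
```

arm_command([
  [-1,-0.003,0.002,0.003,0,0,0],
  [-1,-0.003,0.002,0.005,0,0,0],
  [-1,-0.003,0.002,0.005,0,0,0],
])

```text
clock: 32.45
position: [0.5484, 0.001, 0.1524]
tool_rot: [-3.141, -0.0, 1.627]
force: [-1.7, -1.3, 12.2]
grip_width: 0.0557
```

arm_command([
  [-1,0,0,0.004,0,0,0],
  [-1,0,0,0.004,0,0,0],
])

```text
clock: 32.7
position: [0.5484, 0.001, 0.1522]
tool_rot: [-3.141, -0.001, 1.627]
force: [-4.3, -1.8, 21.2]
grip_width: 0.0556
```

arm_command([
  [-1,0,0,-0.006,0,0,0],
  [-0.2,0,0,-0.006,0,0,0],
  [1,0,0,-0.006,0,0,0],
  [1,0,0,-0.006,0,0,0],
  [1,0,0,-0.006,0,0,0],
])

```text
clock: 33.33
position: [0.5484, 0.0011, 0.1522]
tool_rot: [-3.14, -0.0, 1.627]
force: [0.6, 0.4, -0.4]
grip_width: 0.0856
```

arm_command([
  [1,0,0,-0.08,0,0,0],
  [1,0,0,-0.25,0,0,0],
  [1,0,0,-0.5,0,0,0],
  [1,0,0,-0.8,0,0,0],
  [1,0,0,-0.8,0,0,0],
])

```text
clock: 33.95
position: [0.5498, 0.0008, 0.276]
tool_rot: [3.137, -0.001, 1.627]
force: [0.6, -0.4, -0.6]
grip_width: 0.0849
```

Run:
```python
from h import *
plan((.5133,.2876,.25),1.647)
im=cams.grab_frame("side"); crop(im,250,150,390,290,4,"v_side.png")
im=cams.grab_frame("wrist");cv2.imwrite("pics/v_wrist.png",im)
```

```text
clk 33.95 pos [0.5498 0.0008 0.276 ] rpy [ 3.1371 -0.0008  1.6266] F [ 0.6286 -0.4415 -0.578 ] g 0.0849
shift [ 1.923 -0.137  0.174] turn [ 0.006 -0.001 -0.026]
```

View pics/v_side.png

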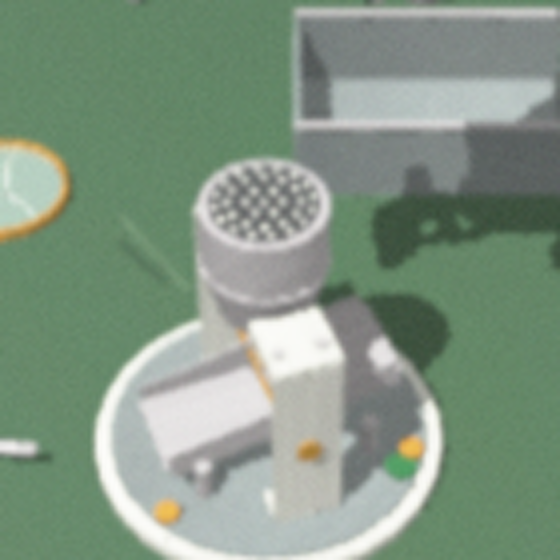

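View pics/v_wrist.png

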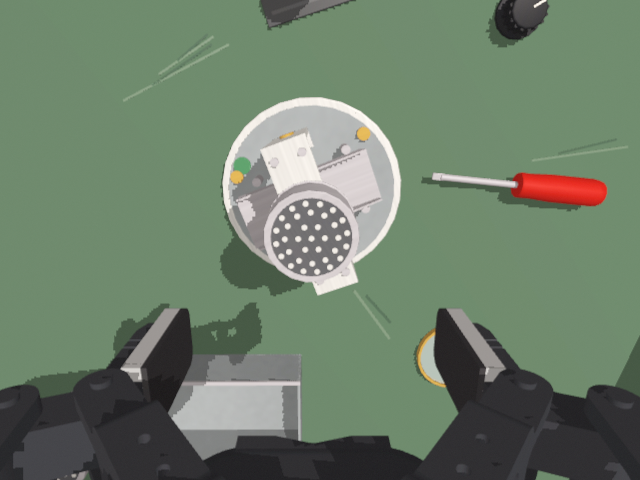

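Run:
```python
from h import *
w=cams.get_calibration("wrist"); s=cams.get_calibration("side")
im=cams.grab_frame("wrist"); crop(im,252,180,372,290,5,"w1.png")
print(tri(w,(312,237.5),s,(315.75,200.25)), ray(w,312,237.5,.1615),ray(s,315.75,200.25,.1615))
for z in(.1585,.1615,.1645): print(proj(s,(.5480,.0015,z)), proj(w,(.549,.0015,z)))
```

```text
[0.5476 0.0023 0.162 ] [0.5486 0.0022 0.1615] [0.5466 0.0016 0.1615]
[314.9497 201.447 ] [312.5467 237.209 ]
[314.9247 200.1657] [312.5395 238.6903]
[314.8997 198.8773] [312.5321 240.2062]
```

View pics/w1.png

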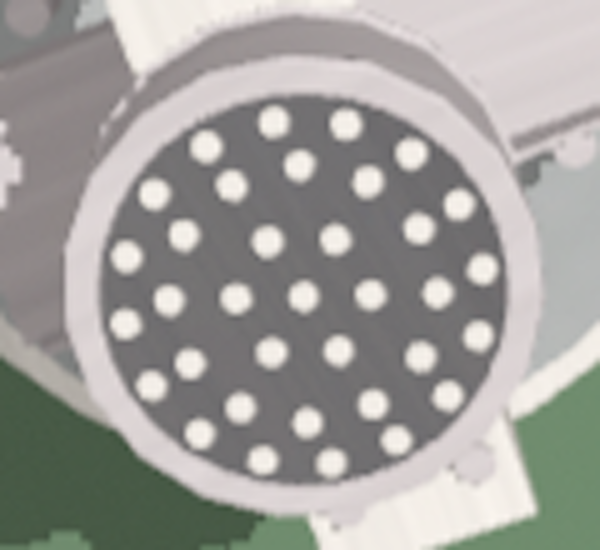

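arm_command([
  [1,0.3,0,0,0,0,0],
  [1,0.65,0.02,0,0,0,0],
  [1,1,0.03,0,0,0,0],
])

```text
clock: 34.48
position: [0.5442, 0.1524, 0.2716]
tool_rot: [-3.139, 0.001, 1.626]
force: [-0.2, 0.3, 0.0]
grip_width: 0.0856
```

arm_command([
  [1,0.25,0,0.2,0,0,0],
  [1,0.35,0,0.45,0,0,0],
  [1,0.35,0,0.5,0,0,0],
  [1,0.35,0,0.5,0,0,0],
])

```text
clock: 34.98
position: [0.5419, 0.2021, 0.1975]
tool_rot: [-3.14, 0.001, 1.626]
force: [0.4, -0.7, -0.1]
grip_width: 0.0858
```

Run:
```python
from h import *
plan((.5438,.2034,.0817),1.624)
c=cams.get_calibration("wrist");cv2.imwrite("pics/x_wrist.png",cams.grab_frame("wrist"))
print(proj(c,(.5438+.0008,.2034+.002,.099)))
```

```text
clk 34.98 pos [0.5419 0.2021 0.1975] rpy [-3.1402  0.001   1.6256] F [ 0.4154 -0.6706 -0.0864] g 0.0858
shift [0.009 0.014 0.772] turn [-0.002  0.001  0.002]
[317.1033 240.5694]
```

View pics/x_wrist.png

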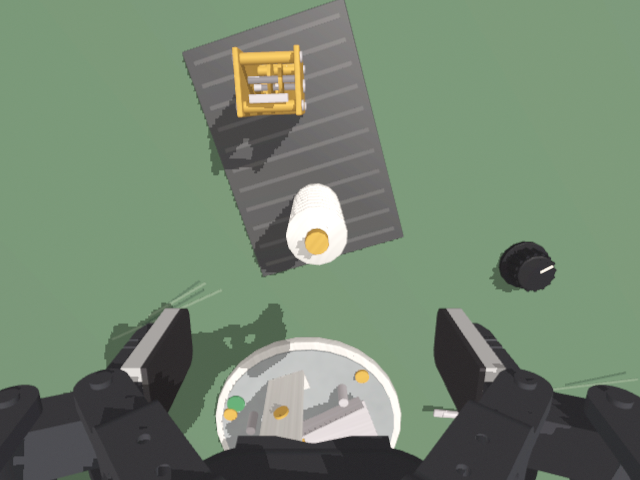

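arm_command([
  [1,0.009,0.014,0.15,0,0,0.002],
  [1,0.009,0.014,0.35,0,0,0.002],
  [1,0.009,0.014,0.56,0,0,0.002],
  [1,0.009,0.014,0.72,0,0,0.002],
  [1,0.009,0.014,0.772,0,0,0.002],
  [1,0.009,0.014,0.772,0,0,0.002],
  [1,0.009,0.014,0.772,0,0,0.002],
])

```text
clock: 35.9
position: [0.5443, 0.205, 0.0829]
tool_rot: [3.141, -0.001, 1.625]
force: [-0.0, -0.1, 0.3]
grip_width: 0.0855
```

Run:
```python
from h import *
plan((.5438,.2034,.0817),1.624)
cv2.imwrite("pics/y_wrist.png",cams.grab_frame("wrist"))
```

```text
clk 35.90 pos [0.5443 0.205  0.0829] rpy [ 3.1408 -0.0007  1.6252] F [-0.0083 -0.0897  0.3444] g 0.0855
shift [-0.01  -0.004  0.008] turn [ 0.001 -0.001  0.001]
```

View pics/y_wrist.png

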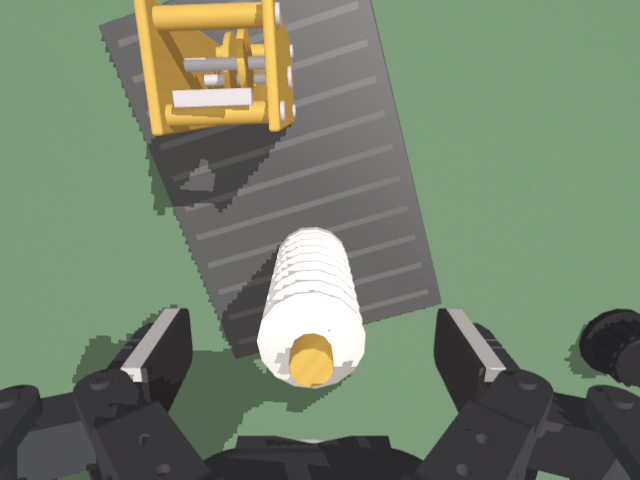

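arm_command([
  [1,0,-0.003,0.007,0,0,0],
  [-1,0,-0.003,0.007,0,0,0],
  [-1,0,-0.003,0.007,0,0,0],
  [-1,0,-0.003,0.007,0,0,0],
  [-1,0,-0.003,0.007,0,0,0],
  [-1,0,-0.003,0.007,0,0,0],
  [-1,0,-0.003,0.007,0,0,0],
], newtons=40)

```text
clock: 36.83
position: [0.5433, 0.2049, 0.0808]
tool_rot: [-3.141, -0.0, 1.625]
force: [-0.1, -1.1, 5.5]
grip_width: 0.0353
```

arm_command([
  [-1,0,0,-0.06,0,0,0],
  [-1,0,0,-0.2,0,0,0],
  [-1,0,0,-0.4,0,0,0],
  [-1,0,0,-0.65,0,0,0],
  [-1,0,0,-0.9,0,0,0],
  [-1,0,0,-1,0,0,0],
])

```text
clock: 37.58
position: [0.5438, 0.2049, 0.2327]
tool_rot: [3.14, -0.001, 1.625]
force: [-0.2, 0.2, -1.7]
grip_width: 0.0352
```

Run:
```python
from h import *
plan((.4326,-.2157,.29),1.624)
cv2.imwrite("pics/z_wrist.png",cams.grab_frame("wrist"))
```

```text
clk 37.58 pos [0.5438 0.2049 0.2327] rpy [ 3.1402 -0.0011  1.6252] F [-0.2255  0.2241 -1.7127] g 0.0352
shift [-2.759 -0.892 -0.386] turn [ 0.002 -0.001  0.002]
```

View pics/z_wrist.png

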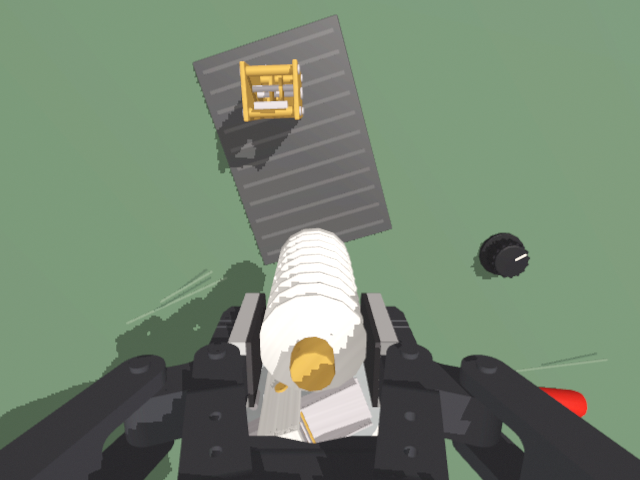

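arm_command([
  [-1,-0.05,-0.02,-0.15,0,0,0],
  [-1,-0.2,-0.08,-0.33,0,0,0],
  [-1,-0.42,-0.16,-0.39,0,0,0],
  [-1,-0.68,-0.26,-0.39,0,0,0],
  [-1,-0.95,-0.35,-0.39,0,0,0],
])

```text
clock: 38.25
position: [0.4978, 0.0587, 0.2883]
tool_rot: [-3.14, 0.0, 1.626]
force: [1.1, -0.3, -1.9]
grip_width: 0.0355
```

arm_command([
  [-1,-0.25,-0.08,0,0,0,0],
  [-1,-0.5,-0.16,0,0,0,0],
  [-1,-0.75,-0.24,0,0,0,0],
  [-1,-1,-0.32,0,0,0,0],
])

```text
clock: 38.75
position: [0.4582, -0.0937, 0.2884]
tool_rot: [-3.14, 0.0, 1.626]
force: [0.3, 0.5, -1.8]
grip_width: 0.0353
```

arm_command([
  [-1,-0.25,-0.08,0,0,0,0],
  [-1,-0.5,-0.15,0,0,0,0],
  [-1,-0.7,-0.2,0,0,0,0],
  [-1,-0.79,-0.22,0.1,0,0,0],
  [-1,-0.8,-0.22,0.25,0,0,0],
  [-1,-0.8,-0.22,0.3,0,0,0],
  [-1,-0.8,-0.22,0.3,0,0,0],
])

```text
clock: 39.62
position: [0.4323, -0.2141, 0.2438]
tool_rot: [-3.14, -0.0, 1.625]
force: [-0.6, -0.2, -0.6]
grip_width: 0.0359
```

Run:
```python
from h import *
plan((.4326,-.2142,.15),1.624)
cv2.imwrite("pics/aa_wrist.png",cams.grab_frame("wrist"))
```

```text
clk 39.62 pos [ 0.4323 -0.2141  0.2438] rpy [-3.1396 -0.0002  1.6255] F [-0.5536 -0.1957 -0.5512] g 0.0359
shift [-0.001  0.003  0.625] turn [-0.003 -0.     0.002]
```

View pics/aa_wrist.png

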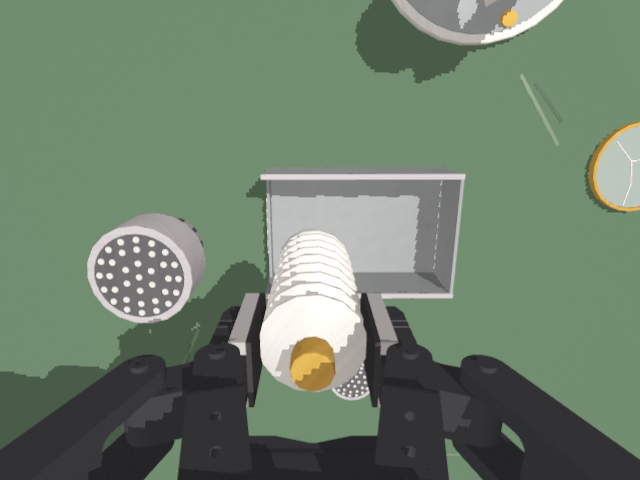

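Over its original place; lower to just above the floor.

arm_command([
  [-1,0,0.003,0.1,0,0,0],
  [-1,0,0.003,0.3,0,0,0],
  [-1,0,0.003,0.5,0,0,0],
  [-1,0,0.003,0.7,0,0,0],
  [-1,0,0.003,0.85,0,0,0],
  [-1,0,0.003,0.95,0,0,0],
  [-1,0,0.003,0.98,0,0,0],
  [-1,0,0.003,0.98,0,0,0],
])

```text
clock: 40.67
position: [0.433, -0.2144, 0.0974]
tool_rot: [-3.141, 0.0, 1.625]
force: [0.9, 0.1, -2.1]
grip_width: 0.0352
```

Run:
```python
from h import *
plan((.4326,-.2142,.0803),1.624)
cv2.imwrite("pics/ab_wrist.png",cams.grab_frame("wrist"))
```

```text
clk 40.67 pos [ 0.433  -0.2144  0.0974] rpy [-3.1411  0.0002  1.6253] F [ 0.8751  0.0897 -2.0662] g 0.0352
shift [ 0.002 -0.003  0.114] turn [-0.001  0.     0.002]
```

View pics/ab_wrist.png

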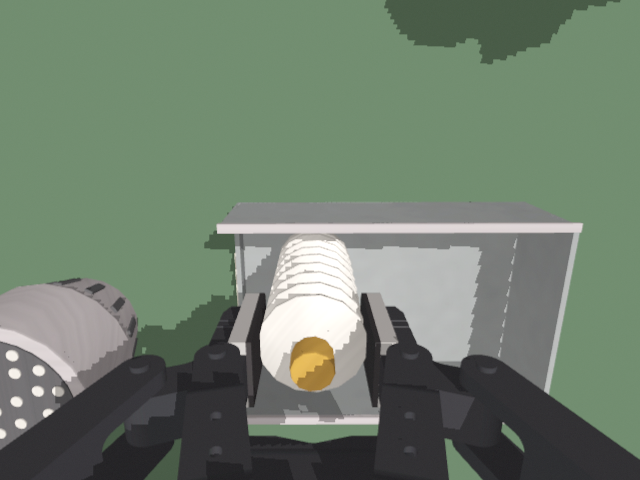

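arm_command([
  [-1,0,-0.003,0.03,0,0,0],
  [-1,0,-0.003,0.07,0,0,0],
  [-1,0,-0.003,0.095,0,0,0],
  [-1,0,-0.003,0.102,0,0,0],
  [-1,0,-0.003,0.106,0,0,0],
  [-1,0,-0.003,0.106,0,0,0],
])

```text
clock: 41.48
position: [0.4324, -0.2143, 0.0813]
tool_rot: [-3.141, 0.0, 1.625]
force: [0.3, 0.8, -2.2]
grip_width: 0.0354
```

arm_command([
  [-1,0,0,0.004,0,0,0],
  [-1,0,0,0.004,0,0,0],
])

```text
clock: 41.72
position: [0.4324, -0.2143, 0.0806]
tool_rot: [-3.141, -0.0, 1.625]
force: [-0.6, 0.5, -2.2]
grip_width: 0.0353
```

arm_command([
  [-1,0,0,0.004,0,0,0],
  [-1,0,0,0.004,0,0,0],
])

```text
clock: 41.98
position: [0.4325, -0.2144, 0.0802]
tool_rot: [-3.141, 0.0, 1.625]
force: [-0.4, -0.0, 4.0]
grip_width: 0.0352
```

arm_command([
  [-1,0,0,0.003,0,0,0],
  [-1,0,0,0.003,0,0,0],
])

```text
clock: 42.22
position: [0.4326, -0.2144, 0.0801]
tool_rot: [3.142, -0.0, 1.625]
force: [-2.2, 1.9, 15.3]
grip_width: 0.0352
```

arm_command([
  [-1,0,0,-0.003,0,0,0],
  [0,0,0,-0.003,0,0,0],
  [1,0,0,-0.003,0,0,0],
  [1,0,0,-0.003,0,0,0],
  [1,0,0,-0.003,0,0,0],
])

```text
clock: 42.85
position: [0.4324, -0.2143, 0.08]
tool_rot: [-3.141, -0.0, 1.625]
force: [-0.3, 0.7, 0.8]
grip_width: 0.0856
```

arm_command([
  [1,0,0,-0.1,0,0,0],
  [1,0,0,-0.35,0,0,0],
  [1,0,0,-0.7,0,0,0],
  [1,0,0,-1,0,0,0],
  [1,0,0,-1,0,0,0],
])

```text
clock: 43.48
position: [0.4335, -0.2148, 0.2335]
tool_rot: [3.137, 0.001, 1.625]
force: [0.1, -0.3, -1.1]
grip_width: 0.0855
```

Run:
```python
from h import *
plan((.5133,.2876,.23),1.647)
cv2.imwrite("pics/ac_wrist.png",cams.grab_frame("wrist"))
```

```text
clk 43.48 pos [ 0.4335 -0.2148  0.2335] rpy [3.1372 0.001  1.6253] F [ 0.0961 -0.2948 -1.1259] g 0.0855
shift [3.315 0.713 0.023] turn [ 0.006  0.001 -0.028]
```

View pics/ac_wrist.png

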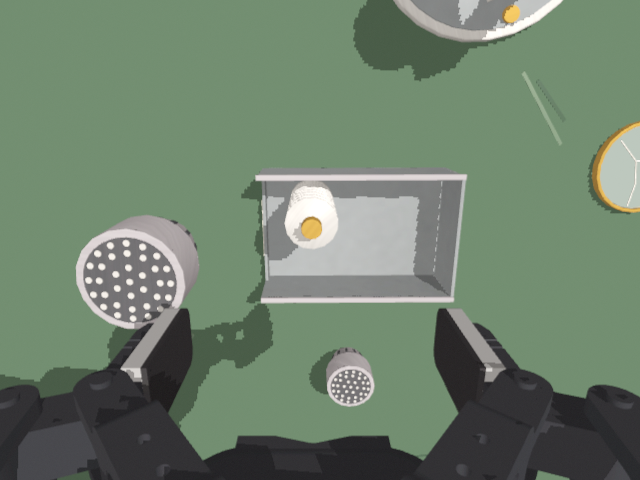

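arm_command([
  [1,0.3,0.05,-0.1,0,0,-0.02],
  [1,0.65,0.13,-0.1,0,0,-0.028],
  [1,1,0.2,-0.1,0,0,-0.028],
])

```text
clock: 43.9
position: [0.4539, -0.0614, 0.2448]
tool_rot: [-3.14, -0.0, 1.647]
force: [1.5, 0.1, -0.3]
grip_width: 0.0854
```

arm_command([
  [1,0.35,0.08,0,0,0,0],
  [1,0.7,0.16,0,0,0,0],
  [1,1,0.24,0,0,0,0],
])

```text
clock: 44.28
position: [0.4782, 0.0914, 0.2446]
tool_rot: [-3.14, 0.0, 1.648]
force: [1.1, -0.3, 1.1]
grip_width: 0.0852
```

arm_command([
  [1,0.35,0.08,0,0,0,0],
  [1,0.7,0.16,0,0,0,0],
  [1,0.95,0.2,0,0,0,0],
  [1,1,0.2,0,0,0,0],
])

```text
clock: 44.78
position: [0.4964, 0.2435, 0.244]
tool_rot: [-3.139, 0.001, 1.65]
force: [-0.1, -1.1, -0.3]
grip_width: 0.0854
```

Run:
```python
from h import *
plan((.5133,.2876,.18),1.647)
```

```text
clk 44.77 pos [0.4964 0.2435 0.244 ] rpy [-3.1393  0.0008  1.6505] F [-0.105  -1.0674 -0.2708] g 0.0854
shift [0.284 0.137 0.426] turn [-0.003  0.001  0.004]
```

arm_command([
  [1,0.15,0.07,0.1,0,0,0],
  [1,0.28,0.137,0.3,0,0,0.004],
  [1,0.284,0.137,0.42,0,0,0.004],
  [1,0.284,0.137,0.426,0,0,0.004],
  [1,0.284,0.137,0.426,0,0,0.004],
])

```text
clock: 45.4
position: [0.5146, 0.2844, 0.1819]
tool_rot: [-3.141, -0.0, 1.643]
force: [0.1, -0.8, -0.4]
grip_width: 0.0854
```

Run:
```python
from h import *
plan((.5133,.2876,.0815),1.647)
c=cams.get_calibration("wrist");cv2.imwrite("pics/ad_wrist.png",cams.grab_frame("wrist"))
print(proj(c,(.5141,.2876,.096)))
```

```text
clk 45.40 pos [0.5146 0.2844 0.1819] rpy [-3.1413 -0.0001  1.643 ] F [ 0.1437 -0.7896 -0.4122] g 0.0854
shift [ 0.022 -0.007  0.669] turn [-0.    -0.    -0.005]
[311.2063 247.6728]
```

View pics/ad_wrist.png

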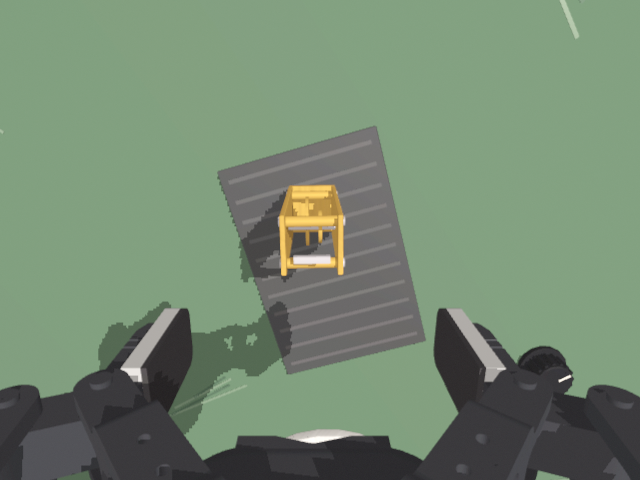

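arm_command([
  [1,0.01,-0.005,0.12,0,0,-0.005],
  [1,0.02,-0.007,0.3,0,0,-0.005],
  [1,0.02,-0.007,0.5,0,0,-0.005],
  [1,0.02,-0.007,0.63,0,0,-0.005],
  [1,0.02,-0.007,0.67,0,0,-0.005],
  [1,0.02,-0.007,0.67,0,0,-0.005],
  [1,0.02,-0.007,0.67,0,0,-0.005],
])

```text
clock: 46.32
position: [0.5134, 0.2885, 0.0814]
tool_rot: [3.141, -0.001, 1.648]
force: [-0.1, 0.1, 0.3]
grip_width: 0.0858
```

Run:
```python
from h import *
plan((.5133,.2876,.0815),1.647)
c=cams.get_calibration("wrist");cv2.imwrite("pics/ae_wrist.png",cams.grab_frame("wrist"))
```

```text
clk 46.33 pos [0.5134 0.2885 0.0814] rpy [ 3.1412 -0.0007  1.6481] F [-0.0602  0.101   0.3086] g 0.0858
shift [-0.006 -0.001 -0.001] turn [ 0.    -0.001  0.001]
```

View pics/ae_wrist.png

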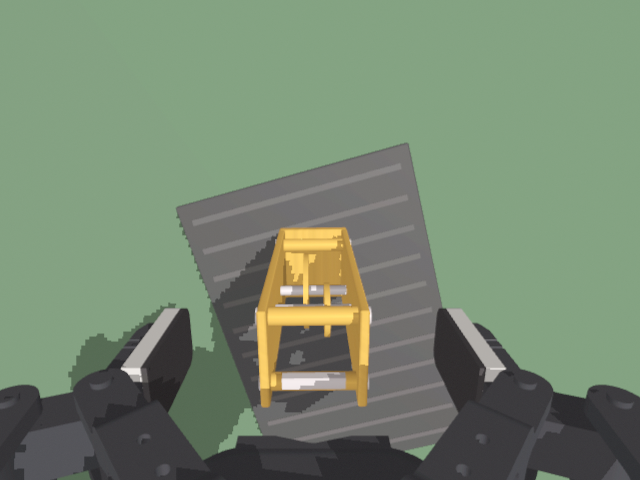

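arm_command([
  [-1,-0.004,0,0,0,0,0],
  [-1,-0.006,0,0,0,0,0],
  [-1,-0.006,0,0,0,0,0],
  [-1,-0.006,0,0,0,0,0],
  [-1,-0.006,0,0,0,0,0],
  [-1,-0.006,0,0,0,0,0],
], newtons=40)

```text
clock: 47.12
position: [0.5132, 0.2873, 0.0808]
tool_rot: [-3.141, -0.0, 1.648]
force: [-1.0, -1.0, 5.8]
grip_width: 0.0336
```

arm_command([
  [-1,0,0,-0.06,0,0,0],
  [-1,0,0,-0.2,0,0,0],
  [-1,0,0,-0.4,0,0,0],
  [-1,0,0,-0.65,0,0,0],
  [-1,0,0,-0.9,0,0,0],
  [-1,0,0,-1,0,0,0],
])

```text
clock: 47.88
position: [0.5135, 0.2875, 0.2325]
tool_rot: [3.141, -0.001, 1.648]
force: [0.3, -0.2, -4.3]
grip_width: 0.0337
```

Run:
```python
from h import *
plan((.4355,-.2628,.29),1.65)
c=cams.get_calibration("wrist");cv2.imwrite("pics/af_wrist.png",cams.grab_frame("wrist"))
```

```text
clk 47.88 pos [0.5135 0.2875 0.2325] rpy [ 3.1406 -0.0013  1.6481] F [ 0.3263 -0.1574 -4.2896] g 0.0337
shift [-3.617 -0.802 -0.389] turn [ 0.001 -0.002 -0.002]
```

View pics/af_wrist.png

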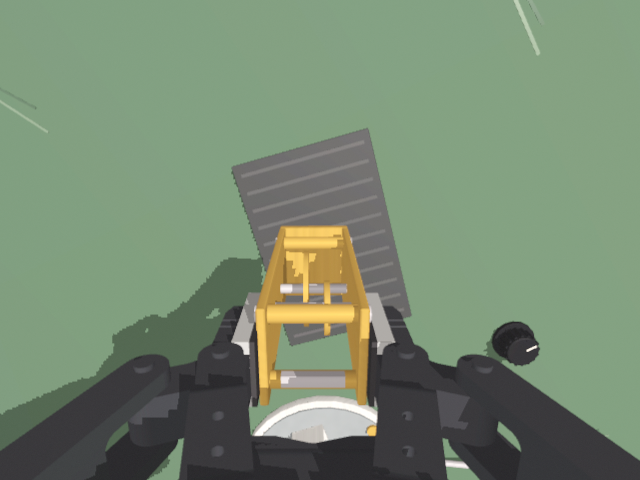

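arm_command([
  [-1,-0.05,-0.01,-0.15,0,0,0],
  [-1,-0.2,-0.05,-0.33,0,0,0],
  [-1,-0.42,-0.1,-0.39,0,0,0],
  [-1,-0.68,-0.16,-0.39,0,0,0],
  [-1,-0.95,-0.22,-0.39,0,0,0],
])

```text
clock: 48.55
position: [0.4905, 0.1417, 0.2881]
tool_rot: [-3.139, 0.001, 1.649]
force: [-0.4, -1.1, -3.4]
grip_width: 0.0331
```

arm_command([
  [-1,-0.25,-0.06,0,0,0,0],
  [-1,-0.5,-0.12,0,0,0,0],
  [-1,-0.75,-0.18,0,0,0,0],
  [-1,-1,-0.23,0,0,0,0],
])

```text
clock: 49.05
position: [0.4677, -0.0105, 0.2882]
tool_rot: [-3.14, 0.0, 1.648]
force: [0.9, 0.3, -3.3]
grip_width: 0.0334
```

arm_command([
  [-1,-0.25,-0.05,0,0,0,0],
  [-1,-0.5,-0.1,0,0,0,0],
  [-1,-0.75,-0.16,0,0,0,0],
  [-1,-1,-0.22,0,0,0,0],
])

```text
clock: 49.55
position: [0.4465, -0.1625, 0.2882]
tool_rot: [-3.139, -0.0, 1.648]
force: [0.3, -1.1, -3.4]
grip_width: 0.0335
```

Run:
```python
from h import *
plan((.4355,-.2634,.24),1.65)
```

```text
clk 49.55 pos [ 0.4465 -0.1625  0.2882] rpy [-3.1395 -0.0003  1.6485] F [ 0.3209 -1.085  -3.4359] g 0.0335
shift [-0.665 -0.125  0.321] turn [-0.003 -0.    -0.002]
```

arm_command([
  [-1,-0.25,-0.05,0,0,0,0],
  [-1,-0.5,-0.1,0,0,0,0],
  [-1,-0.64,-0.125,0.1,0,0,0],
  [-1,-0.665,-0.125,0.25,0,0,0],
  [-1,-0.665,-0.125,0.32,0,0,0],
  [-1,-0.665,-0.125,0.32,0,0,0],
  [-1,-0.665,-0.125,0.32,0,0,0],
])

```text
clock: 50.42
position: [0.4365, -0.2623, 0.2416]
tool_rot: [-3.141, 0.0, 1.649]
force: [-0.0, -0.1, -3.2]
grip_width: 0.0334
```

Run:
```python
from h import *
plan((.4355,-.2634,.10),1.65)
c=cams.get_calibration("wrist");cv2.imwrite("pics/ag_wrist.png",cams.grab_frame("wrist"))
```

```text
clk 50.42 pos [ 0.4365 -0.2623  0.2416] rpy [-3.1413  0.0001  1.6487] F [-0.0303 -0.1245 -3.2165] g 0.0334
shift [-0.007 -0.007  0.944] turn [-0.     0.    -0.002]
```

View pics/ag_wrist.png

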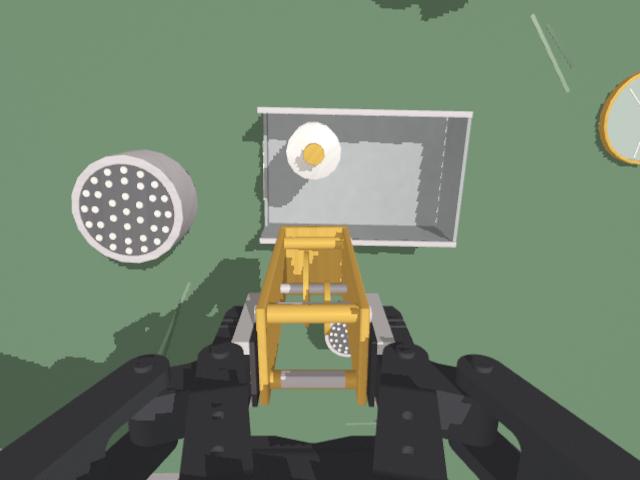

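arm_command([
  [-1,-0.007,-0.007,0.1,0,0,0],
  [-1,-0.007,-0.007,0.3,0,0,0],
  [-1,-0.007,-0.007,0.5,0,0,0],
  [-1,-0.007,-0.007,0.68,0,0,0],
  [-1,-0.007,-0.007,0.82,0,0,0],
  [-1,-0.007,-0.007,0.92,0,0,0],
  [-1,-0.007,-0.007,0.944,0,0,0],
  [-1,-0.007,-0.007,0.944,0,0,0],
])

```text
clock: 51.48
position: [0.4352, -0.2638, 0.0998]
tool_rot: [-3.141, 0.0, 1.648]
force: [-0.2, 0.2, -3.2]
grip_width: 0.0337
```

Run:
```python
from h import *
plan((.4355,-.2634,.0813),1.65)
c=cams.get_calibration("wrist");cv2.imwrite("pics/ah_wrist.png",cams.grab_frame("wrist"))
```

```text
clk 51.48 pos [ 0.4352 -0.2638  0.0998] rpy [-3.141   0.0002  1.648 ] F [-0.2363  0.1516 -3.246 ] g 0.0337
shift [0.002 0.002 0.123] turn [-0.001  0.    -0.003]
```

View pics/ah_wrist.png

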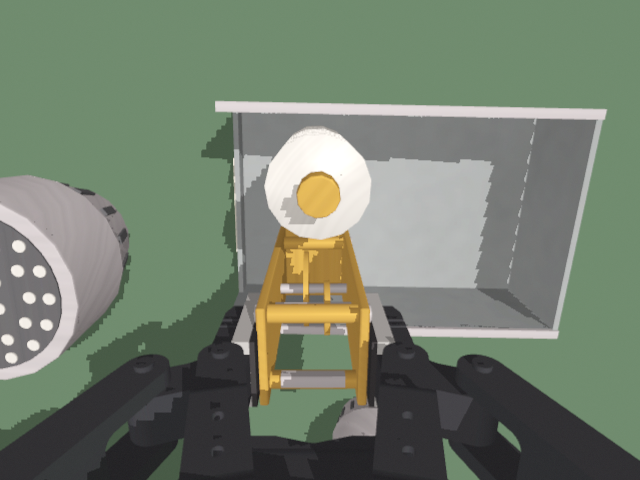

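arm_command([
  [-1,0.002,0.002,0.03,0,0,0],
  [-1,0.002,0.002,0.07,0,0,0],
  [-1,0.002,0.002,0.1,0,0,0],
  [-1,0.002,0.002,0.115,0,0,0],
  [-1,0.002,0.002,0.12,0,0,0],
  [-1,0.002,0.002,0.12,0,0,0],
])

```text
clock: 52.28
position: [0.4354, -0.2633, 0.0816]
tool_rot: [-3.141, -0.0, 1.648]
force: [0.4, 0.3, -3.0]
grip_width: 0.0335
```

arm_command([
  [-1,0,0,0.004,0,0,0],
  [-1,0,0,0.004,0,0,0],
])

```text
clock: 52.52
position: [0.4354, -0.2633, 0.081]
tool_rot: [-3.141, -0.0, 1.648]
force: [-0.3, 0.7, -3.5]
grip_width: 0.0333
```

arm_command([
  [-1,0,0,0.003,0,0,0],
  [-1,0,0,0.003,0,0,0],
])

```text
clock: 52.78
position: [0.4354, -0.2633, 0.0805]
tool_rot: [-3.141, -0.0, 1.648]
force: [-0.1, 0.4, -3.6]
grip_width: 0.0334
```

arm_command([
  [-1,0,0,0.003,0,0,0],
  [-1,0,0,0.003,0,0,0],
])

```text
clock: 53.02
position: [0.4354, -0.2634, 0.0802]
tool_rot: [-3.141, -0.0, 1.648]
force: [-0.6, 0.7, 4.0]
grip_width: 0.0334
```

arm_command([
  [-1,0,0,0.003,0,0,0],
  [-1,0,0,0.003,0,0,0],
])

```text
clock: 53.28
position: [0.4355, -0.2634, 0.0802]
tool_rot: [-3.141, -0.0, 1.648]
force: [-2.2, 3.3, 16.2]
grip_width: 0.0334
```

arm_command([
  [-1,0,0,-0.003,0,0,0],
  [0,0,0,-0.003,0,0,0],
  [1,0,0,-0.003,0,0,0],
  [1,0,0,-0.003,0,0,0],
  [1,0,0,-0.003,0,0,0],
])

```text
clock: 53.9
position: [0.4354, -0.2633, 0.08]
tool_rot: [-3.141, -0.0, 1.648]
force: [0.7, -0.3, 0.2]
grip_width: 0.0858
```

arm_command([
  [1,0,0,-0.1,0,0,0],
  [1,0,0,-0.35,0,0,0],
  [1,0,0,-0.7,0,0,0],
  [1,0,0,-1,0,0,0],
  [1,0,0,-1,0,0,0],
])

```text
clock: 54.52
position: [0.4364, -0.264, 0.2336]
tool_rot: [3.137, 0.002, 1.648]
force: [-0.0, 0.4, -0.2]
grip_width: 0.0853
```

Run:
```python
from h import *
plan((.4355,-.2634,.0813),1.65)
for n in("wrist","side","top"): cv2.imwrite(f"pics/ai_{n}.png",cams.grab_frame(n))
```

```text
clk 54.52 pos [ 0.4364 -0.264   0.2336] rpy [3.1375 0.0017 1.648 ] F [-0.0201  0.4137 -0.2465] g 0.0853
shift [ 0.006 -0.01   1.015] turn [ 0.005  0.002 -0.003]
```

View pics/ai_wrist.png

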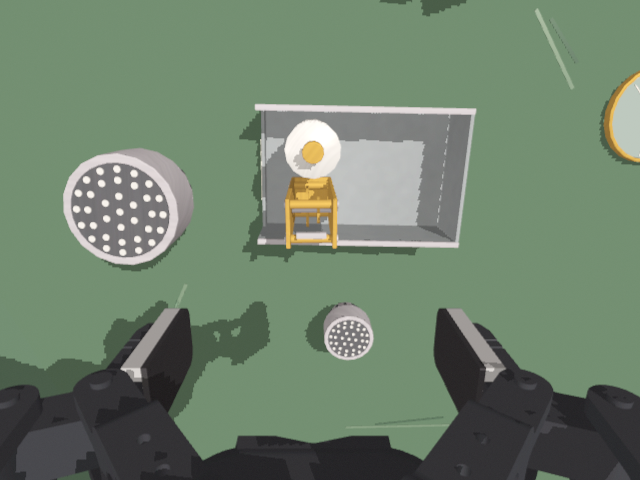

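View pics/ai_side.png

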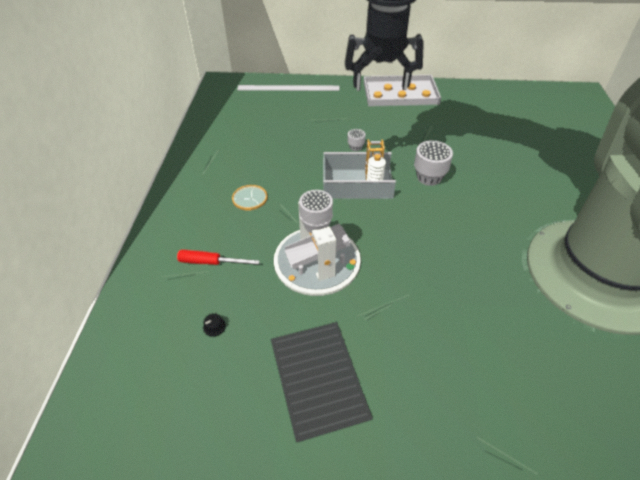

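Run:
```python
from h import *
crop(cv2.imread("pics/ai_side.png"),275,175,355,250,8,"aj.png")
a=cv2.imread("pics/a_side.png").astype(int);b=cv2.imread("pics/ai_side.png").astype(int)
d=np.abs(a-b).sum(2)
for n,(x0,y0,x1,y1) in dict(dial=(225,180,272,214),knob=(198,310,228,340),driver=(172,245,264,272),bin=(320,148,396,200)).items(): print(n,d[y0:y1,x0:x1].mean().round(1),(d[y0:y1,x0:x1]>90).sum())
```

```text
dial 7.8 0
knob 8.1 0
driver 7.5 0
bin 25.0 323
```

View pics/aj.png

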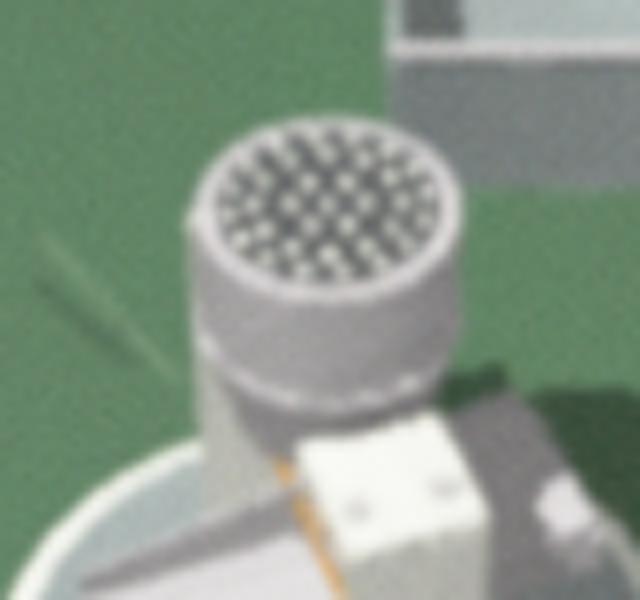

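Run:
```python
from workcell import job
print(job.job_done())
```

```text
the job is handed in; nothing more can be done
None
```

The strainer is nested in the rain gauge funnel, and both barometer parts are back in the bin where they came from. I handed the job in at about 54.7 s.

**What I did**
- I stood the brass movement on the mat first, then the capsule stack, both upright.
- I gripped the middle-sized strainer, the one in the bin, by its collar. I lowered it in small steps and corrected sideways where the funnel pushed back.
- The push ended at about 21 N, with the tool 0.4 mm below the height I expected for fully home.
- I then put back the capsules, followed by the movement. Each was lowered until it touched the bin floor, with contact forces of about 15–16 N.

**Last checks**
- **Seating height:** the top of the strainer measured z = 0.162 m in two views, against 0.1615 m expected.
- **Level:** it looks level in the side and wrist views. I did not measure tilt directly, and a tilt of about 1° would not show at that resolution.
- **Barometer parts:** the last wrist and side images show both upright. The capsules were set down within about 1–2 mm of their start and the movement within about 1 mm, going by tool position.
- **Bystanders:** the dial cover, knob and screwdriver show no change from the first side image.

**Disagreement between views:** the wrist camera read about 1 mm high along x compared with the pads. The side and top cameras differed from it by about 2–4 mm on the funnel centre. I used the wrist values with that offset removed.

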